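Check the embroidery unit's carriage and lock it for storage

TASK

Get the embroidery unit ready for storage: put every thread spool standing on and in front of its bed into the drawer of the white drawer box and shut the drawer fully. Then feel the carriage for sticky spots: slide it slowly to its stop at the lock end, through its whole travel to the other stop, and all the way back to the lock end. Last, with the carriage at the lock end, fold the lock lever fully down over it; leave everything else on the table where it is.

Things in the scene. Friction and masses are not known exactly. Their poses are not given: they have to be found in the camera images.
- bed (a point): centre of the top face of the embroidery unit's white bed, 30 mm above the table; x points away from the robot across the bed, y along the rail towards the lock end. The bed is 340 mm along y and reaches 80 mm to -x and 100 mm to +x of this point; a low rail with 2 grey end stops (40 mm high) runs along its rear part. The unit is fixed to the table; it stands left or right, the drawer box on the other side
- carriage (a joint): place of the aluminium carriage on its rail, m: 0 = at the stop away from the lock, 0.20 = at the stop at the lock end; grows along +y of bed. It slides with about 4 N of friction and stays where it is left. Its arm (46 to 60 mm wide along the rail) sweeps 10 mm over the bed, so spools standing on the bed are in its way. Stroke it slowly: well under 0.35 m/s
- carriage_grip (a point): centre of the upper part of the carriage's upright black grip block: 22 mm wide along the rail (y of bed), 30 mm across it, rising 46 mm above the arm; this point lies 16 mm below the block's top, 70 mm above the bed. Axes as bed
- lock (a joint): angle of the transport lock, rad: a steel lever hinged at the lock end of the rail about an axis along x of bed. 0 = folded down level, lying over the carriage when that is at the lock end; about 1.57 = upright; up to 2.0 = leaning outwards. It stays where it is left, and a push of about 1 N at its tip moves it
- lock_tip (a point): middle of the lever's rubber tip pad (24 x 24 mm, 13 mm thick), 83 mm from the hinge; the lever is 16 mm wide, 10 mm thick
- lock_hinge (a point): point on the lever's hinge axis, in the middle of the lever's width, 89 mm above the table; axes as bed. At joint value a the tip lies 83 mm * cos(a) towards -y and 83 mm * sin(a) above it
- drawer (a joint): opening of the drawer of the white drawer box, m: 0 = fully shut, 0.19 = fully out; it slides towards the robot (-x of drawer_floor), about 1 N of friction, and starts slightly open. The drawer box is fixed, 260 mm wide and 140 mm high
- drawer_floor (a point): middle of the front edge of the drawer's inner floor (just behind its front wall), 22 mm above the table; -x towards the robot, z up; moves with the drawer. Inside, the drawer reaches 225 mm to +x, 109 mm to either side along y; walls 96 mm high. Fully out, the box's front edge is 184 mm to +x; what lies further back is under its top. Spools fit standing or lying
- drawer_handle (a point): middle of the drawer's steel bar handle: level bar along y of drawer_floor, 120 mm long, 11 mm thick, 35 mm in front of the drawer's front, 38 mm below the top of the box; moves with the drawer
- spool0_mid (a point): thread spool, pale paper-coloured thread, like the other spools: 90 mm tall; thread cylinder 44 mm in diameter between two grey six-sided end flanges (50 mm across flats, 58 mm across corners, 8 mm thick); 110 g. Point: its middle, 45 mm above its foot; z along the spool's axis. Starts upright, on the bed, lock-end half. None when absent; 2 to 4 of the four spools are there
- spool1_mid (a point): thread spool, pale paper-coloured thread, like the other spools: 90 mm tall; thread cylinder 44 mm in diameter between two grey six-sided end flanges (50 mm across flats, 58 mm across corners, 8 mm thick); 110 g. Point: its middle, 45 mm above its foot; z along the spool's axis. Starts upright, on the bed, half away from the lock. None when absent; 2 to 4 of the four spools are there
- spool2_mid (a point): thread spool, pale paper-coloured thread, like the other spools: 90 mm tall; thread cylinder 44 mm in diameter between two grey six-sided end flanges (50 mm across flats, 58 mm across corners, 8 mm thick); 110 g. Point: its middle, 45 mm above its foot; z along the spool's axis. Starts upright, on the table in front of the bed. None when absent; 2 to 4 of the four spools are there
- spool3_mid (a point): thread spool, pale paper-coloured thread, like the other spools: 90 mm tall; thread cylinder 44 mm in diameter between two grey six-sided end flanges (50 mm across flats, 58 mm across corners, 8 mm thick); 110 g. Point: its middle, 45 mm above its foot; z along the spool's axis. Starts upright, on the table in front of the bed. None when absent; 2 to 4 of the four spools are there
- pins: blue pincushion, 56 mm across, 30 mm high, on the table in front of the bed; bystander; origin at the centre of its underside
- oil: oil bottle, 48 mm across, 130 mm high, behind the bed; bystander; origin at the centre of its underside
- buttons: jar of buttons, 64 mm across, 80 mm high, behind the bed; bystander; origin at the centre of its underside
- rule: aluminium rule, 300 x 35 x 8 mm, at the left side of the table; bystander; origin at the centre of its underside, lengthwise x
- scissors: scissors about 200 mm long, flat on the right side of the table; bystander; origin at the centre of its underside, lengthwise x
Things that resemble listed ones, but are neither listed nor needed, are in the scene too. Leave any red look-alike of the part that bears spool1_mid alone.

How it is judged (in metres and radians):
On the way, in this order (a step that is already met when the one before it is completed fails the run):
1. all the spools are in the drawer and the drawer is shut (x of spool0_mid in the frame of drawer_floor between 0 and 0.225 m and y of spool0_mid in the frame of drawer_floor between -0.11 and 0.11 m and z of spool0_mid in the frame of drawer_floor between 0 and 0.09 m and x of spool1_mid in the frame of drawer_floor between 0 and 0.225 m and y of spool1_mid in the frame of drawer_floor between -0.11 and 0.11 m and z of spool1_mid in the frame of drawer_floor between 0 and 0.09 m and x of spool2_mid in the frame of drawer_floor between 0 and 0.225 m and y of spool2_mid in the frame of drawer_floor between -0.11 and 0.11 m and z of spool2_mid in the frame of drawer_floor between 0 and 0.09 m and x of spool3_mid in the frame of drawer_floor between 0 and 0.225 m and y of spool3_mid in the frame of drawer_floor between -0.11 and 0.11 m and z of spool3_mid in the frame of drawer_floor between 0 and 0.09 m and value of joint drawer below 0.01 m), for 0.2 s.
2. the carriage is at the stop at the lock end (value of joint carriage above 0.192 m), for 0.1 s.
3. the carriage is at the stop away from the lock (value of joint carriage below 0.008 m), for 0.1 s.
4. the carriage is back at the stop at the lock end (value of joint carriage above 0.192 m), for 0.1 s.
5. the lock lever is folded down over the carriage (value of joint lock below 0.06 rad), for 0.2 s.
At the end, for the whole second after the job is handed in: every spool present is inside the drawer (standing or lying), the drawer is within 10 mm of shut, the carriage within 8 mm of its stop at the lock end, the lock within 0.06 rad of fully down (all of step 1 and value of joint carriage above 0.192 m and value of joint lock below 0.06 rad); the robot touches nothing.
It fails at once if the carriage is moved faster than 0.35 m/s (velocity of joint carriage above 0.35 m/s or velocity of joint carriage below -0.35 m/s).
It fails at once if the lock is folded down (below 0.3 rad) while the carriage is more than 15 mm from the lock-end stop (value of joint lock below 0.3 rad and value of joint carriage below 0.185 m).
It fails at once if a bystander is moved by more than 5 cm (distance of any of pins, oil, buttons, rule, scissors from where it was at the start of the episode above 0.05 m).
Of spool0, spool1, spool2, spool3 only 2 to 4 are there at a start; the rules pass over those that are not, and their reading is None.
At some moment in a run one of spool0, spool1, spool2, spool3 may be knocked a few centimetres aside while the robot is not near it.
Once in a run the grip may slacken for a moment while it holds something.
It also fails if it takes over 210 s, if anything falls off the work surface, if the arm or the gripper's body presses on something with over 40 N, if the wrist force passes 120 N, or if a joint passes its speed limit or range.

ROBOT

A 6-joint arm with a two-finger parallel gripper is mounted at the origin on the work surface. World frame = base frame: x ahead of the robot, y to its left, z up, the work surface at z = 0. Lengths are in mm, angles in rad, forces in N, time in s.
With the tool pointing down it reaches from about 300 to 775 mm from the base axis. Payload 14.6 kg.
Tool frame: the origin (TCP) lies between the finger pads; the fingertips stand 19 mm ahead of it and the grasp point (between the pads) is the TCP (manip.tcp_to_tips is the distance from the TCP to the fingertips, in mm); x points along the fingers, z is the direction in which the jaws open and shut, and the axes are right-handed (so a half turn about x gives the same grasp; the last joint's range is limited). The gripper opens to 94 mm and grips with 3 to 60 N. Pads are 16 mm wide; open, the fingers measure 119 mm over their backs; the gripper's body (75 mm by 177 mm) begins 78 mm behind the grasp point.
Start: joints at [-0.067, 0.3, 1.521, -0, 1.321, -0.067], TCP at [549.99, -0.002, 224.446] pointing down, gripper open.
Joint ranges: [-3.03, 3.03], [-0.79, 2.21], [0.23, 2.52], [-1.04, 4.18], [0, 3.07], [-2.55, 2.55]. Speed limits (rad/s): [2.22, 2.22, 2.57, 3.14, 3.14, 3.14].

INTERFACE

Orientations are given as [roll, pitch, yaw] about the fixed x, y, z axes, in that order (R = Rz(yaw) Ry(pitch) Rx(roll)).
In Python, from cell import manip gives the robot as it stands.
- The arm moves only by the tool jog_arm, never from a script. Its argument "moves" is a list that holds one entry, the list of rows, each a list of 6 numbers: the shift along the world's x, y, z in mm, then the turn, a rotation vector about the world's x, y, z in degrees. In form: [[[dx, dy, dz, wx, wy, wz], ...]]. A call has 1 to 5 rows; each row shifts and turns the pose as measured when the row begins; what a row does not reach is not made up. A row lasts 1/10 s, in which the tool goes at most 50 mm and 8.59 degrees, less where a joint would pass 70% of its speed; a pose out of reach is approached as far as the arm can. A call is refused whole if a number of a shift passes 50 or a number of a turn 8.59, either way. A call with a gripper value outside its range is refused whole. "gripper" is the opening, from -1 (shut) to 1 (fully open), set as the call begins (left out, the last holds). The fingers move at their own pace and stop on an object; "squeeze" is the grip in N (left out, the last holds). Time passes only in rows, so rows that do not move let the fingers close. It gives the time, the measured TCP pose, the force and the opening at its end, in the units of the state.
- manip.read_state(): the state, without advancing time (a new reading comes with each control period).
- manip.camera(name): name is "scene" or "side" or "wrist"; returns (picture, depth): 480x640x3 uint8, blue, green, red; 480x640 float32, mm along the optical axis (not along the pixel's ray), 0 where there is no reading.
- manip.camera_params(name): a dict with "fx", "fy", "cx", "cy" (pixels), "rvec" (rotation vector, rad) and "tvec" (3), from world to camera coordinates, as OpenCV has them. Camera axes: x right, y down, z forward; pixel columns grow to the right and rows downward; lengths in mm; the calibration is good to about 2 mm. A picture is of the moment at which its call begins: read the wrist's pose just before it. camera_params takes no time and is no camera call; for the wrist camera it gives the pose at the moment of the call.
- manip.sign_off(): hands the job in, once; it reports no verdict.
The state is a dict: "clock": time; "joints": joint angles; "qd": joint speeds; "effort": joint torques, N m; "eef_pos": TCP position; "eef_rot": TCP orientation; "wrist_force": force on the tool from outside, world axes, zero at the start; "moment": the same for the moment, N m; "finger_gap": finger opening in mm.
Only numpy, scipy, OpenCV 4.12 (cv2) and the standard library are available. Lean on these libraries where they do the work, as an engineer would, in place of code of your own. Each camera call takes 0.05 s, during which the arm holds its last target. There are 200 camera calls.

## Working session

There is one attempt and no reset: what is moved stays moved. The work goes in short steps, Python scripts to look and compute and a tool call to move; the robot and the scene stay as the last step left them, time stands still between calls to the robot, and variables do not carry over. Pictures are saved under pics/ and viewed, about 12 in all and at most 16, crops included, and the job is handed in when it is done.

Besides the shell and the picture viewer there is one more tool, called after ">>>" as name([rows], argument=value, ...), one row to a line, values as JSON. jog_arm: Moves the arm, as the interface text tells. Its arguments: {"type":"object","properties":{"moves":{"type":"array","items":{"type":"array","items":{"type":"array","items":{"type":"number"}}}},"gripper":{"type":"number"},"squeeze":{"type":"number"}},"required":["moves"]}

```bash
ls; mkdir -p pics; cat > h.py <<'E'
import numpy as np, cv2
from cell import manip
def grab(n):
    p=manip.camera_params(n); im,d=manip.camera(n)
    return im,d,p
def cloud(d,p):
    R=cv2.Rodrigues(np.array(p["rvec"],float))[0]; t=np.array(p["tvec"],float).ravel()
    v,u=np.mgrid[:480,:640]
    c=np.stack([(u-p["cx"])/p["fx"]*d,(v-p["cy"])/p["fy"]*d,d],-1)
    w=(c-t)@R
    w[d<=0]=np.nan
    return w
E
python3 - <<'E'
from h import *
print(manip.read_state())
for n in("scene","side"):
    im,d,p=grab(n); cv2.imwrite(f"pics/{n}0.png",im); np.savez(f"{n}0.npz",im=im,w=cloud(d,p))
    R=cv2.Rodrigues(np.array(p["rvec"],float))[0]; print(n,-R.T@np.array(p["tvec"]).ravel(),R[2])
E
```

```text
pics
{'clock': 0.0, 'joints': array([-6.65967561e-02,  3.00446605e-01,  1.52156840e+00, -5.02863135e-05,
        1.32071600e+00, -6.66064384e-02]), 'qd': array([-0.00222404,  0.00117137,  0.00044015, -0.00118751,  0.00057423,
       -0.00122812]), 'effort': array([-1.53750298e-03, -5.31805658e+01, -3.52735734e+01,  7.07558286e-02,
        2.43994006e-02, -4.79655944e-05]), 'eef_pos': array([5.49759002e+02, 2.63676747e-03, 2.23905123e+02]), 'eef_rot': array([3.11774801, 1.56965693, 3.11777016]), 'wrist_force': array([-0.109586  , -0.07061182, -0.4481434 ]), 'moment': array([ 0.04493658, -0.0252869 ,  0.01984092]), 'finger_gap': 93.81033321848439}
scene [1498.71943389  407.38198814 1250.66701625] [-0.60121626 -0.25370301 -0.75774256]
side [410.87986869 846.0581555  878.35873994] [ 0.1649737  -0.71099882 -0.68356738]
```

View pics/scene0.png

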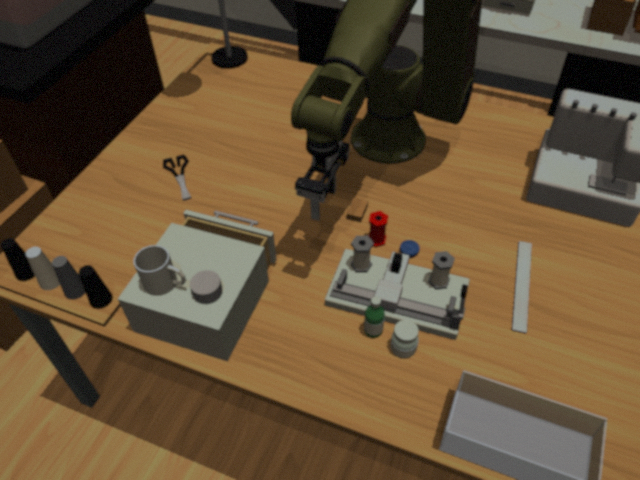

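View pics/side0.png

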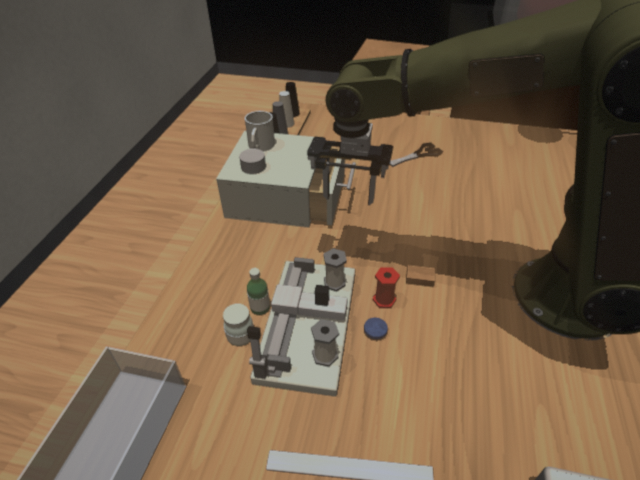

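Two grey spools stand on the bed: scene (362,252) and (442,270), side (335,270) and (324,342). The red spool at scene (377,228) is the look-alike and stays put. I see no pale spool in front of the bed. The lock lever is at side (257,345), the +y end. The drawer box is on the -y side.

```bash
cat > m.py <<'E'
from h import *
def rect(P): 
    r=cv2.minAreaRect(P[:,:2].astype(np.float32)); return np.round(r[0],1),np.round(r[1],1),round(r[2],1)
for n in("scene","side"):
    z=np.load(n+"0.npz"); w=z["w"];im=z["im"].astype(int)
    hsv=cv2.cvtColor(z["im"],cv2.COLOR_BGR2HSV)
    print("==",n)
    def comp(m,name,amin=25):
        m=cv2.morphologyEx(m.astype(np.uint8),cv2.MORPH_OPEN,np.ones((2,2)))
        k,l,s,c=cv2.connectedComponentsWithStats(m)
        for i in range(1,k):
            if s[i,4]>=amin:
                P=w[l==i]; print(name,"px",np.round(c[i]),"n",s[i,4],"med",np.round(np.median(P,0),0),"rect",rect(P))
    X,Y,Z=w[...,0],w[...,1],w[...,2]
    area=(X>350)&(X<900)&(Y>-100)&(Y<450)
    comp(area&(abs(Z-30)<5),"bed",200)
    comp(area&(abs(Z-120)<5),"spooltop")
    comp(area&(abs(Z-70)<4),"z70stops")
    comp(area&(Z>126)&(Z<220),"z>126")
    comp((Y<-80)&(Y>-600)&(X>300)&(abs(Z-140)<5),"boxtop",300)
    comp((Y<-80)&(Y>-600)&(X>300)&(X<560)&(Z>60)&(Z<135),"drawer",100)
    comp(area&(hsv[...,0]>100)&(hsv[...,0]<130)&(hsv[...,1]>120)&(Z<50),"blue")
    comp(area&((hsv[...,0]>172)|(hsv[...,0]<6))&(hsv[...,1]>170)&(Z>5)&(Z<120),"red")
E
python3 m.py
```

```text
== scene
bed px [364. 272.] n 1034 med [nan nan nan] rect (array([590.6, 120.5]), array([145.1, 129.9]), 3.6)
bed px [432. 289.] n 1552 med [nan nan nan] rect (array([570.1, 305.1]), array([160. , 190.6]), 87.3)
bed px [346. 301.] n 369 med [nan nan nan] rect (array([702.5, 112.8]), array([158.8,  48.5]), 55.4)
bed px [421. 322.] n 468 med [nan nan nan] rect (array([686.3, 307.1]), array([ 59. , 186.2]), 4.3)
spooltop px [363. 244.] n 260 med [564. 111. 119.] rect (array([523.8, 113.5]), array([ 47.7, 138.2]), 85.1)
spooltop px [445. 260.] n 277 med [nan nan nan] rect (array([491.6, 315.3]), array([ 46.7, 145.7]), 89.0)
z70stops px [398. 273.] n 264 med [588. 218.  69.] rect (array([546.3, 204. ]), array([159.5,  44.2]), 5.0)
z70stops px [343. 278.] n 66 med [nan nan nan] rect (array([644. ,  87.6]), array([53.8, 11. ]), 3.4)
z70stops px [454. 300.] n 33 med [609. 367.  69.] rect (array([596.4, 365.5]), array([10.9, 50.7]), 87.5)
z70stops px [452. 309.] n 51 med [nan nan nan] rect (array([nan, nan]), array([0., 0.]), 0.0)
z>126 px [464. 295.] n 111 med [nan nan nan] rect (array([590.
[... 1633 characters left out ...]
6 med [718. 299.  63.] rect (array([717.2, 297.2]), array([26.7,  7.2]), 56.4)
z70stops px [279. 359.] n 139 med [nan nan nan] rect (array([615. , 361.1]), array([50.1, 28.9]), 34.9)
z>126 px [327. 197.] n 30 med [603.   6. 208.] rect (array([609.5, -53.2]), array([ 11.3, 129.3]), 9.3)
z>126 px [256. 273.] n 63 med [717. 201. 128.] rect (array([740.8, 147.3]), array([ 18. , 134.3]), 23.6)
z>126 px [255. 339.] n 269 med [nan nan nan] rect (array([681.6, 328.1]), array([ 28.3, 139.7]), 24.4)
boxtop px [275. 165.] n 3226 med [nan nan nan] rect (array([ 714.2, -205.9]), array([181. , 478.6]), 40.6)
red px [388. 277.] n 247 med [nan nan nan] rect (array([430.8, 111.5]), array([48.4, 49. ]), 42.6)
```

>>> jog_arm([
  [[-50,0,40,0,0,0],[-50,0,40,0,0,0],[0,0,40,0,0,0],[0,0,40,0,0,0]],
])

```text
clock: 0.5
eef_pos: [463.2, 0.2, 363.3]
eef_rot: [3.069, 1.549, 3.069]
wrist_force: [0.2, 0.4, 0.6]
finger_gap: 93.9
```

```bash
cat > m.py <<'E'
from h import *
import sys
tag=sys.argv[1]
def rect(P):
    lo,hi=np.percentile(P,2,axis=0),np.percentile(P,98,axis=0); P=P[((P>=lo)&(P<=hi)).all(1)]
    r=cv2.minAreaRect(P[:,:2].astype(np.float32)); return "med",np.round(np.median(P,0)),"bb",np.round(P.min(0)),np.round(P.max(0)),"rect",np.round(r[0]),np.round(r[1]),round(r[2],1)
for n in("scene","side"):
    im,d,p=grab(n); cv2.imwrite(f"pics/{n}{tag}.png",im); w=cloud(d,p)
    rng=cv2.dilate(d,np.ones((3,3)))-cv2.erode(d,np.ones((3,3)))
    w[rng>25]=np.nan
    np.savez(f"{n}{tag}.npz",im=im,w=w)
    hsv=cv2.cvtColor(im,cv2.COLOR_BGR2HSV)
    print("==",n)
    X,Y,Z=w[...,0],w[...,1],w[...,2]
    def comp(m,name,amin=25):
        k,l,s,c=cv2.connectedComponentsWithStats(m.astype(np.uint8))
        for i in range(1,k):
            if s[i,4]>=amin: print(name,np.round(c[i]),s[i,4],*rect(w[l==i]))
    area=(X>350)&(X<900)&(Y>-60)&(Y<450)
    comp(area&(abs(Z-30)<5),"bed",200)
    comp(area&(abs(Z-120)<5),"spooltop",50)
    comp(area&(abs(Z-70)<4),"z70")
    comp(area&(Z>126)&(Z<220),"z>126")
    comp((Y<-60)&(Y>-600)&(X>300)&(abs(Z-140)<6),"box",300)
    comp((Y<-60)&(Y>-600)&(X>300)&(X<650)&(Z>80)&(Z<133),"drawer",40)
    comp(area&(hsv[...,0]>100)&(hsv[...,0]<130)&(hsv[...,1]>120)&(Z<50),"blue")
    comp(area&((hsv[...,0]>172)|(hsv[...,0]<6))&(hsv[...,1]>170)&(Z>5)&(Z<120),"red")
E
python3 m.py 1
```

```text
== scene
bed [363. 272.] 881 med [585. 131.  30.] bb [522.  58.  25.] [632. 168.  34.] rect [577. 113.] [109. 110.] 0.2
bed [430. 288.] 1364 med [569. 291.  30.] bb [509. 231.  26.] [618. 374.  34.] rect [564. 303.] [109. 143.] 0.5
bed [346. 300.] 383 med [683. 112.  31.] bb [664.  64.  25.] [698. 163.  35.] rect [680. 114.] [33. 99.] 1.5
bed [422. 320.] 573 med [670. 308.  31.] bb [652. 221.  25.] [685. 388.  35.] rect [668. 305.] [ 33. 168.] 0.1
spooltop [362. 244.] 220 med [565. 110. 120.] bb [541.  88. 116.] [587. 131. 124.] rect [564. 109.] [45. 43.] 1.0
spooltop [443. 260.] 239 med [543. 313. 120.] bb [519. 293. 116.] [564. 334. 124.] rect [542. 313.] [45. 41.] 0.7
z70 [396. 273.] 226 med [589. 213.  70.] bb [524. 185.  66.] [613. 226.  74.] rect [569. 205.] [88. 40.] 1.5
z70 [343. 276.] 41 med [644.  87.  70.] bb [624.  82.  67.] [660.  92.  73.] rect [642.  87.] [36.  9.] 2.4
z70 [440. 277.] 28 med [556. 317.  69.] bb [551. 298.  67.] [561. 330.  73.] rect [557. 314.] [10. 33.] 4.0
z70 [389. 303.] 39 med [677. 222.  70.] bb [673. 204.  66.] [681. 238.  74.] rect [677. 221.] [
[... 2599 characters left out ...]
 [254. 272.] 47 med [718. 202. 129.] bb [711. 193. 127.] [727. 210. 132.] rect [719. 202.] [15. 17.] 16.7
z>126 [254. 337.] 179 med [651. 389. 168.] bb [641. 380. 131.] [660. 392. 183.] rect [650. 386.] [19. 11.] 7.4
box [279. 163.] 3265 med [ 775. -200.  139.] bb [ 686. -351.  136.] [ 929. -102.  143.] rect [ 807. -227.] [243. 249.] 0.1
drawer [332. 183.] 332 med [ 625. -148.  125.] bb [ 614. -349.   83.] [ 648. -114.  129.] rect [ 629. -232.] [234.  34.] 88.8
drawer [350. 174.] 45 med [ 583. -244.  107.] bb [ 578. -295.  103.] [ 607. -183.  109.] rect [ 584. -240.] [ 23. 112.] 12.4
red [387. 276.] 208 med [433. 116.  89.] bb [411.  91.  86.] [454. 132.  92.] rect [433. 112.] [40. 43.] 88.9
```

>>> jog_arm([
  [[20,-40,0,0,0,0],[20,-40,0,0,0,0],[20,-40,0,0,0,0],[20,-40,0,0,0,0],[20,-40,0,0,0,0]],
], gripper=-0.4)

```text
clock: 1.1
eef_pos: [566.3, -203.1, 364.7]
eef_rot: [2.976, 1.557, 2.984]
wrist_force: [0.2, 1.0, -0.4]
finger_gap: 57.8
```

>>> jog_arm([
  [[10,-30,-30,0,0,0],[0,0,-40,0,0,0],[0,0,-40,0,0,0],[0,0,0,0,0,0]],
])

```text
clock: 1.5
eef_pos: [576.3, -239.8, 243.9]
eef_rot: [2.897, 1.55, 2.899]
wrist_force: [-0.2, 0.7, -0.8]
finger_gap: 29.1
```

```bash
cat > wr.py <<'E'
from h import *
import sys
tag=sys.argv[1]
s=manip.read_state(); im,d,p=grab("wrist"); w=cloud(d,p)
rng=cv2.dilate(d,np.ones((3,3)))-cv2.erode(d,np.ones((3,3))); w[rng>15]=np.nan
cv2.imwrite(f"pics/w{tag}.png",im); np.savez(f"w{tag}.npz",im=im,w=w)
R=cv2.Rodrigues(np.array(p["rvec"],float))[0]
print(s["clock"],np.round(s["eef_pos"],1),np.round(s["eef_rot"],3),s["finger_gap"]); print("cam",-R.T@np.array(p["tvec"]).ravel(),R[2])
E
python3 wr.py h
```

```text
1.5 [ 576.3 -239.8  243.9] [2.897 1.55  2.899] 29.06546181940698
cam [ 579.38154523 -165.11098074  405.09995852] [-0.01957811 -0.25524117 -0.96667918]
```

View pics/wh.png

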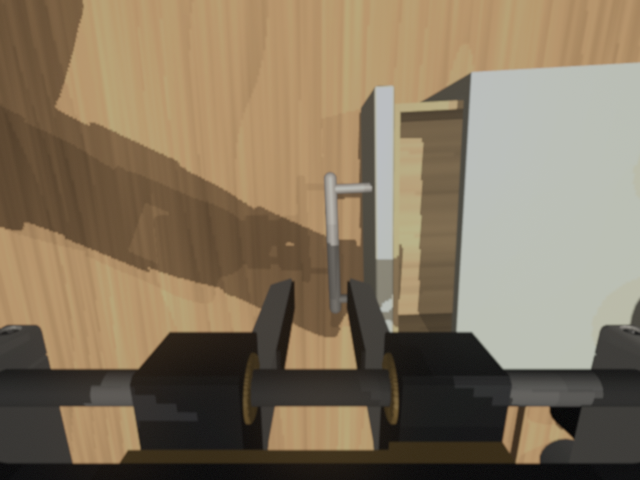

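```bash
python3 - <<'E'
import numpy as np
w=np.load("wh.npz")["w"]; X,Y,Z=w[...,0],w[...,1],w[...,2]
def s(n,m):
    P=w[m]; print(n,len(P),np.round(np.nanmedian(P,0),1),np.round(np.percentile(P,3,axis=0)),np.round(np.percentile(P,97,axis=0)))
s("handle",(Z>95)&(Z<115)&(X<603)&(X>560)&(abs(Y+240)>25)&(abs(Y+240)<65))
s("dfront",(Z>112)&(Z<135)&(X<660)&(X>600))
s("box",(Z>136)&(Z<145)&(X>650))
E
```

```text
handle 945 [ 584.9 -207.2  107. ] [ 578. -301.  105.] [ 599. -182.  109.]
dfront 5695 [ 626.2 -190.6  127.4] [ 615. -298.  117.] [ 643. -122.  129.]
box 48360 [ 748.7 -205.8  140.3] [ 685. -325.  139.] [ 815. -112.  142.]
```

The wrist view shows the handle bar from (330,180) to (336,310), the drawer front at x≈384 px and the box edge at about 465 px. Everything is close to axis-aligned. I'll lower the fingers over the handle.

>>> jog_arm([
  [[4,0,-35,0,0,0],[4,0,-35,0,0,0],[0,0,-35,0,0,0],[0,0,-35,0,0,0],[0,0,0,0,0,0]],
])

```text
clock: 2.05
eef_pos: [590.1, -240.5, 116.9]
eef_rot: [-1.663, 1.566, -1.659]
wrist_force: [-0.4, -0.2, -0.8]
finger_gap: 28.2
```

>>> jog_arm([
  [[-6,0,-6,0,0,0],[0,0,-6,0,0,0],[0,0,0,0,0,0]],
])

```text
clock: 2.35
eef_pos: [586.4, -241.5, 111.8]
eef_rot: [-0.816, 1.56, -0.812]
wrist_force: [-0.9, -0.0, -0.4]
finger_gap: 28.4
```

>>> jog_arm([
  [[0,0,0,0,0,0],[0,0,0,0,0,0],[0,0,0,0,0,0]],
], gripper=-1, squeeze=25)

```text
clock: 2.65
eef_pos: [587.3, -241.9, 114.7]
eef_rot: [-0.734, 1.556, -0.729]
wrist_force: [-0.3, -0.3, -5.6]
finger_gap: 10.2
```

>>> jog_arm([
  [[-30,0,-3,0,0,0],[-30,0,0,0,0,0],[-30,0,0,0,0,0],[-25,0,0,0,0,0],[-15,0,0,0,0,0]],
])

```text
clock: 3.15
eef_pos: [456.5, -248.1, 114.6]
eef_rot: [-0.856, 1.537, -0.849]
wrist_force: [2.8, -5.6, -7.6]
finger_gap: 10.0
```

>>> jog_arm([
  [[-10,0,0,0,0,0],[-10,0,0,0,0,0],[-10,0,0,0,0,0],[-5,0,0,0,0,0]],
])

```text
clock: 3.55
eef_pos: [432.4, -248.8, 114.8]
eef_rot: [-0.502, 1.506, -0.498]
wrist_force: [52.9, 1.1, -38.0]
finger_gap: 32.1
```

>>> jog_arm([
  [[12,0,0,0,0,0],[4,0,0,0,0,0]],
], gripper=-0.3)

```text
clock: 3.75
eef_pos: [450.0, -248.5, 115.3]
eef_rot: [-0.483, 1.502, -0.479]
wrist_force: [-0.4, 0.8, -0.6]
finger_gap: 32.9
```

>>> jog_arm([
  [[0,0,20,0,0,0],[0,0,40,0,0,0],[0,30,40,0,0,0],[0,40,25,0,0,0]],
])

```text
clock: 4.15
eef_pos: [447.6, -178.3, 241.1]
eef_rot: [-0.48, 1.511, -0.48]
wrist_force: [0.2, 0.2, -0.3]
finger_gap: 32.8
```

```bash
python3 m.py 2 | grep -E "==|box|drawer|spooltop"
```

```text
== scene
spooltop [362. 244.] 222 med [564. 109. 119.] bb [540.  88. 116.] [587. 130. 124.] rect [563. 109.] [47. 42.] 0.2
spooltop [443. 260.] 226 med [540. 314. 120.] bb [519. 293. 116.] [564. 333. 124.] rect [541. 313.] [45. 41.] 0.2
box [199. 277.] 6382 med [ 797. -212.  140.] bb [ 693. -350.  135.] [ 940. -102.  145.] rect [ 817. -226.] [247. 249.] 0.1
drawer [246. 201.] 1696 med [ 503. -245.  108.] bb [ 485. -357.   81.] [ 642. -124.  130.] rect [ 563. -241.] [156. 233.] 0.2
drawer [262. 185.] 47 med [ 449. -233.  106.] bb [ 444. -273.  100.] [ 457. -193.  112.] rect [ 450. -233.] [13. 80.] 1.8
== side
spooltop [335. 258.] 250 med [558. 112. 119.] bb [536.  87. 116.] [579. 132. 122.] rect [557. 110.] [45. 43.] 89.1
spooltop [325. 331.] 411 med [534. 314. 119.] bb [512. 291. 116.] [556. 337. 122.] rect [534. 314.] [44. 45.] 1.9
box [278. 164.] 3304 med [ 776. -198.  139.] bb [ 686. -351.  136.] [ 928. -101.  143.] rect [ 807. -226.] [242. 250.] 0.0
drawer [359. 156.] 481 med [ 581. -354.   99.] bb [ 510. -361.   81.] [ 648. -347.  118.] rect [ 579. -354.] [137.  12.] 1.6
drawer [358. 196.] 905 med [ 543. -131.  104.] bb [ 477. -318.   81.] [ 644. -122.  129.] rect [ 561. -220.] [196. 167.] 89.8
drawer [400. 181.] 49 med [ 443. -238.  106.] bb [ 440. -302.  102.] [ 451. -189.  109.] rect [ 445. -246.] [  9. 112.] 1.5
```

View pics/scene2.png

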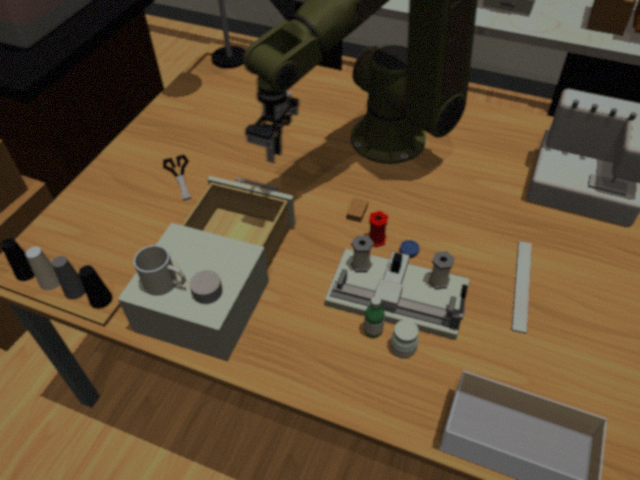

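The drawer is fully out: front at scene (240,190), interior empty. Both spools are unmoved. Going over spool1 with the gripper open.

```bash
cat > to.py <<'E'
from h import *
import sys
from scipy.spatial.transform import Rotation as Ro
s=manip.read_state(); a=[float(v) for v in sys.argv[1:]]; yaw=a[3] if len(a)>3 else 0
Rt=Ro.from_euler("z",yaw,degrees=True)*Ro.from_euler("y",90,degrees=True)
Rc=Ro.from_euler("xyz",s["eef_rot"])
print(round(s["clock"],2),"pos",np.round(s["eef_pos"],1),"d",np.round(np.array(a[:3])-s["eef_pos"],1),"rot deg",np.round((Rt*Rc.inv()).as_rotvec(degrees=True),2),"gap",round(s["finger_gap"],1),"F",np.round(s["wrist_force"],1))
E
python3 to.py 560 110 270
```

```text
4.25 pos [ 448.5 -176.   242.5] d [111.5 286.   27.5] rot deg [ 1.64  3.24 -0.28] gap 32.7 F [-0.4  0.3  0.1]
```

>>> jog_arm([
  [[16,40,10,1,1.5,0],[16,40,10,0.6,1.5,-0.3],[16,40,10,0,0,0],[16,40,0,0,0,0],[16,40,0,0,0,0]],
], gripper=1)

```text
clock: 4.75
eef_pos: [528.2, 26.1, 273.3]
eef_rot: [-1.181, 1.569, -1.189]
wrist_force: [0.3, -1.4, -0.0]
finger_gap: 69.5
```

>>> jog_arm([
  [[16,40,0,0,0,0],[10,30,0,0,0,0],[0,0,0,0,0,0]],
])

```text
clock: 5.05
eef_pos: [555.4, 101.8, 271.0]
eef_rot: [-2.561, 1.567, -2.564]
wrist_force: [-0.6, -0.5, 0.3]
finger_gap: 92.3
```

```bash
python3 to.py 560 110 270; python3 wr.py a; python3 - <<'E'
import numpy as np
w=np.load("wa.npz")["w"]; X,Y,Z=w[...,0],w[...,1],w[...,2]
for z0,n in((120,"top"),(116,"grip"),(70,"arm"),(30,"bed")):
    m=(abs(Z-z0)<4)&(Y>20)&(Y<280)&(X>400)
    if z0==120: m&=Y<160
    if z0==116: m&=Y>160
    P=w[m]
    if len(P): print(n,len(P),np.round(np.median(P,0),1),np.round(np.percentile(P,2,axis=0)),np.round(np.percentile(P,98,axis=0)))
E
```

```text
5.05 pos [555.4 101.8 271. ] d [ 4.6  8.2 -1. ] rot deg [ 0.11 -0.16  0.2 ] gap 92.3 F [-0.6 -0.5  0.3]
5.05 [555.4 101.8 271. ] [-2.561  1.567 -2.564] 92.34519416787134
cam [556.19750505 177.57034766 431.71501571] [-0.00442873 -0.26182856 -0.96510424]
top 2271 [558.2 109.1 120.5] [536.  85. 119.] [581. 131. 122.]
grip 828 [568.  203.3 116.3] [554. 193. 115.] [712. 213. 119.]
arm 4455 [584.8 200.2  70.4] [516.  82.  68.] [717. 264.  73.]
bed 15164 [584.9 167.5  30.4] [447.  59.  28.] [691. 278.  34.]
```

View pics/wa.png

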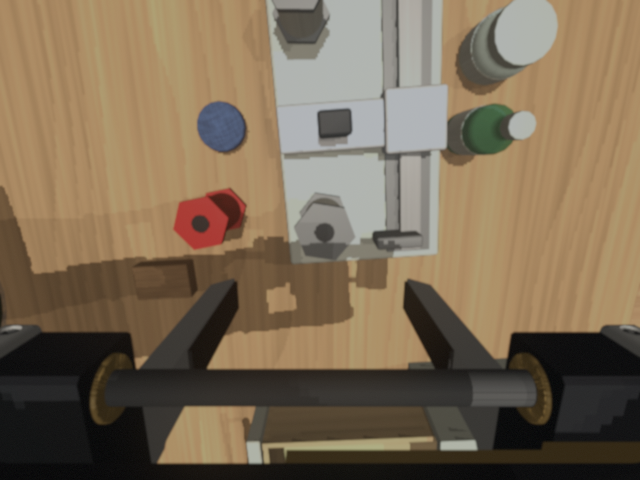

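Spool1's top is at wrist (324,230), giving (558,109). The carriage grip is at (335,122), giving about (568,203). Descending.

>>> jog_arm([
  [[2,7,-40,0,0,0],[0,0,-40,0,0,0],[0,0,-40,0,0,0],[0,0,-40,0,0,0],[0,0,-12,0,0,0]],
])

```text
clock: 5.6
eef_pos: [556.2, 101.0, 95.1]
eef_rot: [-1.453, 1.568, -1.461]
wrist_force: [0.2, 1.2, 0.5]
finger_gap: 94.2
```

```bash
python3 to.py 558 109 90
```

```text
5.6 pos [556.2 101.   95.1] d [ 1.8  8.  -5.1] rot deg [0.18 0.02 0.45] gap 94.2 F [0.2 1.2 0.5]
```

>>> jog_arm([
  [[2,8,-4,0,0,0.4],[0,0,0,0,0,0]],
])

```text
clock: 5.8
eef_pos: [558.4, 107.8, 91.3]
eef_rot: [-1.841, 1.567, -1.844]
wrist_force: [0.0, 0.1, 0.7]
finger_gap: 94.3
```

>>> jog_arm([
  [[0,0,0,0,0,0],[0,0,0,0,0,0],[0,0,0,0,0,0],[0,0,0,0,0,0]],
], gripper=-1, squeeze=35)

```text
clock: 6.2
eef_pos: [560.7, 107.9, 96.5]
eef_rot: [-0.392, 1.564, -0.394]
wrist_force: [-0.9, -0.1, -0.1]
finger_gap: 65.6
```

>>> jog_arm([
  [[0,0,25,0,0,0],[0,0,40,0,0,0],[0,0,40,0,0,0],[0,0,20,0,0,0]],
])

```text
clock: 6.6
eef_pos: [558.6, 107.6, 223.7]
eef_rot: [-1.265, 1.567, -1.267]
wrist_force: [0.9, 0.2, -1.0]
finger_gap: 54.5
```

```bash
python3 to.py 595 -200 215; python3 wr.py b
```

```text
6.6 pos [558.6 107.6 223.7] d [  36.4 -307.6   -8.7] rot deg [0.2  0.06 0.1 ] gap 54.5 F [ 0.9  0.2 -1. ]
6.6 [558.6 107.6 223.7] [-1.265  1.567 -1.267] 54.54239030438792
cam [558.5803753  183.6499748  384.22315119] [-2.01066883e-04 -2.63343950e-01 -9.64701987e-01]
```

View pics/wb.png

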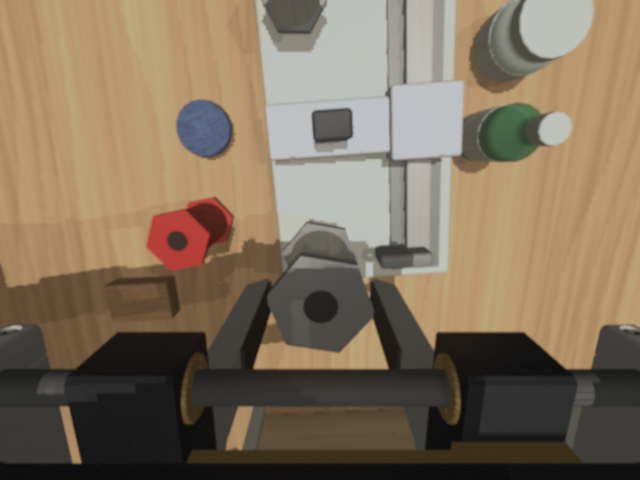

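```bash
python3 - <<'E'
import numpy as np
w=np.load("wb.npz")["w"]
print(np.round(np.nanmedian(w[285:330,290:305].reshape(-1,3),0)),np.round(np.nanmedian(w[225:245,310:330].reshape(-1,3),0)))
E
```

```text
[546. 107. 221.] [558. 130. 155.]
```

I lifted before the jaws had fully closed, so the spool hangs by its top flange (top at z 221). I'll set it back on the bed and grip the thread properly.

>>> jog_arm([
  [[0,0,-30,0,0,0],[0,0,-30,0,0,0],[0,0,-22,0,0,0],[0,0,-8,0,0,0],[0,0,0,0,0,0]],
])

```text
clock: 7.15
eef_pos: [559.1, 107.7, 134.3]
eef_rot: [-0.282, 1.562, -0.284]
wrist_force: [-0.2, -0.0, -0.8]
finger_gap: 54.4
```

```bash
python3 to.py 558 109 121
```

```text
7.15 pos [559.1 107.7 134.3] d [ -1.1   1.3 -13.3] rot deg [0.14 0.49 0.09] gap 54.4 F [-0.2 -0.  -0.8]
```

>>> jog_arm([
  [[0,0,-6,0,0,0],[0,0,-4,0,0,0],[0,0,-2,0,0,0],[0,0,0,0,0,0]],
])

```text
clock: 7.55
eef_pos: [560.4, 107.9, 124.0]
eef_rot: [-0.153, 1.558, -0.154]
wrist_force: [-0.2, 0.6, -1.2]
finger_gap: 54.5
```

```bash
python3 to.py 558 109 121
```

```text
7.55 pos [560.4 107.9 124. ] d [-2.4  1.1 -3. ] rot deg [0.11 0.72 0.09] gap 54.5 F [-0.2  0.6 -1.2]
```

>>> jog_arm([
  [[0,0,-4,0,0,0],[0,0,-4,0,0,0],[0,0,-1,0,0,0]],
])

```text
clock: 7.85
eef_pos: [563.0, 108.3, 123.5]
eef_rot: [-0.034, 1.548, -0.035]
wrist_force: [0.1, 0.4, -1.1]
finger_gap: 54.2
```

>>> jog_arm([
  [[0,0,0,0,0,0],[0,0,0,0,0,0],[0,0,0,0,0,0]],
], gripper=0.8)

```text
clock: 8.15
eef_pos: [563.4, 108.4, 124.3]
eef_rot: [-0.025, 1.546, -0.026]
wrist_force: [-0.3, 0.5, -0.3]
finger_gap: 74.9
```

```bash
python3 to.py 558 109 90; python3 wr.py c; python3 - <<'E'
import numpy as np
w=np.load("wc.npz")["w"]
X,Y,Z=w[...,0],w[...,1],w[...,2]
m=(abs(Z-120)<5)&(Y<150)&(Y>70); P=w[m];print(len(P),np.round(np.percentile(P,2,axis=0)),np.round(np.percentile(P,98,axis=0)))
E
```

```text
8.15 pos [563.4 108.4 124.3] d [ -5.4   0.6 -34.3] rot deg [0.04 1.4  0.05] gap 74.9 F [-0.3  0.5 -0.3]
8.15 [563.4 108.4 124.3] [-0.025  1.546 -0.026] 74.85980243751513
cam [559.6124207  183.98250061 284.99489108] [ 0.0225097  -0.26063258 -0.96517562]
7823 [525.  87. 117.] [601. 134. 122.]
```

>>> jog_arm([
  [[-3,0,-20,0,1.2,0],[-3,0,-18,0,0.5,0],[-2,0,-4,0,0.3,0]],
])

```text
clock: 8.5
eef_pos: [554.4, 108.3, 78.4]
eef_rot: [-3.089, 1.557, -3.09]
wrist_force: [-0.2, -0.0, -0.1]
finger_gap: 84.3
```

>>> jog_arm([
  [[0,0,-2,0,0.2,0],[0,0,-2,0,0.2,0],[0,0,-2,0,0.2,0],[0,0,-2,0,0.2,0],[0,0,-2,0,0.2,0]],
], gripper=-1)

```text
clock: 9.0
eef_pos: [555.1, 108.4, 68.3]
eef_rot: [-3.126, 1.539, -3.127]
wrist_force: [-1.9, 0.2, 17.1]
finger_gap: 54.5
```

>>> jog_arm([
  [[0,0,-1,0,0.2,0],[0,0,-1,0,0.2,0],[0,0,-1,0,0.2,0]],
])

```text
clock: 9.3
eef_pos: [555.7, 108.8, 68.1]
eef_rot: [3.135, 1.53, 3.135]
wrist_force: [-3.3, 0.1, 8.4]
finger_gap: 53.9
```

```bash
python3 to.py 558 109 90
```

```text
9.3 pos [555.7 108.8  68.1] d [ 2.3  0.2 21.9] rot deg [-0.02 -2.35  0.05] gap 53.9 F [-3.3  0.1  8.4]
```

The jaws stop at 54 mm because the straight fingers meet the top flange near its corners. I'll open, turn about 10° to line up with the flats, level the tool and close again.

>>> jog_arm([
  [[0,0,0,0,0,0],[0,0,3,0,0,0],[1,0,3,0,-1.2,5],[1,0,0,0,-1,5]],
], gripper=0.5)

```text
clock: 9.7
eef_pos: [558.4, 108.8, 75.2]
eef_rot: [-1.809, 1.568, -1.632]
wrist_force: [0.4, -0.2, 0.1]
finger_gap: 70.4
```

```bash
python3 to.py 558 109 72 10
```

```text
9.7 pos [558.4 108.8  75.2] d [-0.4  0.2 -3.2] rot deg [ 0.18 -0.01 -0.16] gap 70.4 F [ 0.4 -0.2  0.1]
```

>>> jog_arm([
  [[0,0,-1,0,0,0],[0,0,-1,0,0,0],[0,0,-1,0,0,0],[0,0,0,0,0,0],[0,0,0,0,0,0]],
], gripper=-1, squeeze=40)

```text
clock: 10.2
eef_pos: [558.7, 108.9, 73.0]
eef_rot: [-1.713, 1.568, -1.541]
wrist_force: [-0.8, -0.2, 1.3]
finger_gap: 51.2
```

```bash
python3 to.py 558 109 72 10
```

```text
10.2 pos [558.7 108.9  73. ] d [-0.7  0.1 -1. ] rot deg [0.16 0.01 0.15] gap 51.2 F [-0.8 -0.2  1.3]
```

>>> jog_arm([
  [[0,0,30,0,0,0],[0,0,40,0,0,0],[0,0,40,0,0,0],[0,0,20,0,0,0]],
])

```text
clock: 10.6
eef_pos: [555.9, 108.4, 202.6]
eef_rot: [-2.914, 1.56, -2.746]
wrist_force: [0.4, 0.0, -1.8]
finger_gap: 50.8
```

>>> jog_arm([
  [[2,-25,0,0,0,0],[3,-35,0,0,0,0],[3,-40,0,0,0,0],[3,-40,0,0,0,0],[3,-40,0,0,0,0]],
])

```text
clock: 11.1
eef_pos: [570.2, -73.2, 205.6]
eef_rot: [-2.832, 1.564, -2.66]
wrist_force: [-0.4, -0.2, -1.3]
finger_gap: 51.5
```

>>> jog_arm([
  [[3,-40,0,0,0,0],[3,-40,0,0,0,0],[0,-25,0,0,0,0],[0,-10,0,0,0,0],[0,0,0,0,0,0]],
])

```text
clock: 11.6
eef_pos: [574.7, -197.1, 203.2]
eef_rot: [-3.099, 1.561, -2.936]
wrist_force: [-0.3, -0.3, -0.6]
finger_gap: 52.6
```

```bash
python3 to.py 575 -190 75 10; python3 wr.py d; python3 - <<'E'
import numpy as np
w=np.load("wd.npz")["w"]
X,Y,Z=w[...,0],w[...,1],w[...,2]
P=w[(Z>160)&(Z<245)&(abs(X-575)<40)&(abs(Y+190)<60)];print(len(P),np.round(np.median(P,0)),np.round(np.percentile(P,2,axis=0)),np.round(np.percentile(P,98,axis=0)))
P=w[(abs(Z-22)<8)&(X>480)&(X<700)&(Y<-100)];print("floor",len(P),np.round(np.percentile(P,2,axis=0)),np.round(np.percentile(P,98,axis=0)))
E
```

```text
11.6 pos [ 574.7 -197.1  203.2] d [   0.3    7.1 -128.2] rot deg [ 0.12 -0.55  0.64] gap 52.6 F [-0.3 -0.3 -0.6]
11.6 [ 574.7 -197.1  203.2] [-3.099  1.561 -2.936] 52.61026927993627
cam [ 564.00860359 -122.27515256  363.93305532] [ 0.03224524 -0.25856929 -0.96545438]
6770 [ 574. -182.  211.] [ 538. -198.  168.] [ 609. -174.  244.]
floor 18932 [ 500. -264.   21.] [ 697. -140.   24.]
```

View pics/wd.png

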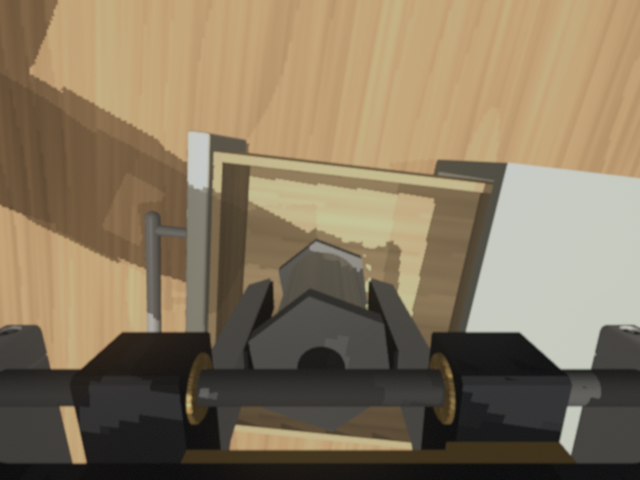

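The spool (320,340) hangs upright over the drawer, with the floor visible around it. Lowering.

>>> jog_arm([
  [[0,3,-35,0,-0.3,0],[0,2,-35,0,-0.2,0],[0,0,-30,0,0,0],[0,0,-15,0,0,0],[0,0,-5,0,0,0]],
])

```text
clock: 12.15
eef_pos: [575.8, -183.1, 81.1]
eef_rot: [-0.84, 1.567, -0.67]
wrist_force: [0.2, -0.1, -1.0]
finger_gap: 50.9
```

```bash
python3 to.py 575 -190 67 10
```

```text
12.15 pos [ 575.8 -183.1   81.1] d [ -0.8  -6.9 -14.1] rot deg [0.13 0.16 0.27] gap 50.9 F [ 0.2 -0.1 -1. ]
```

>>> jog_arm([
  [[0,-3,-7,0,0,0],[0,0,-4,0,0,0],[0,0,-3,0,0,0],[0,0,-2,0,0,0]],
])

```text
clock: 12.55
eef_pos: [577.1, -184.3, 66.1]
eef_rot: [-0.685, 1.565, -0.513]
wrist_force: [-0.2, 0.4, -0.3]
finger_gap: 50.7
```

```bash
python3 to.py 575 -190 67 10
```

```text
12.55 pos [ 577.1 -184.3   66.1] d [-2.1 -5.7  0.9] rot deg [0.17 0.3  0.13] gap 50.7 F [-0.2  0.4 -0.3]
```

Release and lift, then go over spool0 at about (538,313).

>>> jog_arm([
  [[0,0,-1,0,0,0],[0,0,-1,0,0,0],[0,0,0,0,0,0],[0,0,0,0,0,0]],
], gripper=0.5)

```text
clock: 12.95
eef_pos: [577.8, -184.7, 65.4]
eef_rot: [-0.637, 1.562, -0.465]
wrist_force: [0.5, -0.4, 0.2]
finger_gap: 70.5
```

>>> jog_arm([
  [[0,0,20,0,0,0],[0,0,40,0,0,0],[0,0,45,0,0,0],[0,0,45,0,0,0],[0,0,40,0,0,0]],
])

```text
clock: 13.45
eef_pos: [574.3, -183.6, 256.5]
eef_rot: [2.95, 1.568, 3.122]
wrist_force: [0.9, 0.3, -0.3]
finger_gap: 70.7
```

>>> jog_arm([
  [[-3,40,5,0,0,-2],[-3,45,0,0,0,-2],[-3,48,0,0,0,-2],[-3,48,0,0,0,-2],[-3,48,0,0,0,-2]],
], gripper=0.9)

```text
clock: 13.95
eef_pos: [559.2, 46.8, 270.3]
eef_rot: [-0.42, 1.56, -0.438]
wrist_force: [1.3, 0.1, 0.3]
finger_gap: 89.3
```

>>> jog_arm([
  [[-3,48,0,0,0,0],[-3,48,0,0,0,0],[-3,48,0,0,0,0],[-3,48,0,0,0,0],[-3,40,0,0,0,0]],
])

```text
clock: 14.45
eef_pos: [541.5, 288.9, 272.2]
eef_rot: [-0.272, 1.557, -0.291]
wrist_force: [0.3, -0.5, 0.5]
finger_gap: 89.2
```

```bash
python3 to.py 538 313 260 0; python3 m.py 3 | grep -E "==|spooltop"
```

```text
14.45 pos [541.5 288.9 272.2] d [ -3.5  24.1 -12.2] rot deg [0.22 0.76 1.13] gap 89.2 F [ 0.3 -0.5  0.5]
== scene
spooltop [443. 260.] 224 med [541. 314. 120.] bb [518. 293. 116.] [563. 334. 124.] rect [540. 313.] [46. 41.] 0.4
== side
spooltop [325. 332.] 421 med [534. 315. 119.] bb [512. 291. 116.] [556. 336. 122.] rect [534. 314.] [46. 44.] 89.9
```

```bash
cat > hexo.py <<'E'
from h import *
import sys,subprocess
tag=sys.argv[1]; x,y,z=map(float,sys.argv[2:5])
subprocess.run(["python3","wr.py",tag])
w=np.load(f"w{tag}.npz")["w"]; m=(abs(w[...,2]-z)<4)&(np.hypot(w[...,0]-x,w[...,1]-y)<40)
h=cv2.convexHull(w[m][:,:2].astype(np.float32))[:,0]; print(m.sum(),"bb",h.min(0),h.max(0),"cen",(h.min(0)+h.max(0))/2)
for a in range(-30,31,5):
    u=np.array([np.cos(np.radians(a)),np.sin(np.radians(a))]); q=h@u; print(a,round(np.ptp(q),1),end="; ")
E
python3 hexo.py e 536 313 120
```

```text
14.55 [541.  290.8 271.7] [-0.269  1.558 -0.285] 89.09200182434468
cam [540.22706412 366.83770474 432.1711519 ] [ 0.00720186 -0.26354596 -0.96461996]
2311 bb [509.08942 289.05606] [562.8681  337.43726] cen [535.97876 313.24664]
-30 47.7; -25 49.6; -20 51.2; -15 52.4; -10 53.3; -5 53.7; 0 53.8; 5 53.6; 10 53.1; 15 52.1; 20 50.8; 25 49.0; 30 48.2;
```

View pics/we.png

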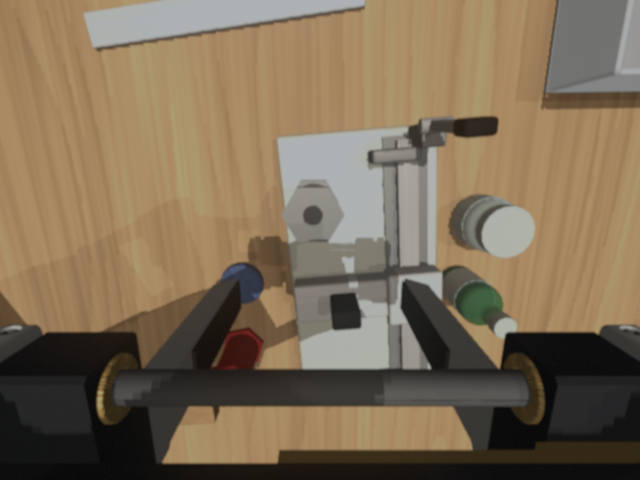

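Spool0's top is at wrist (313,214), giving (536,313), with its corners along x. I'll turn -30° to grip the flats, which is also the way clear of the upright lever at (475,127).

>>> jog_arm([
  [[-1,6,0,0,0,-7.5],[-1,6,0,0,0,-7.5],[-1,6,0,0.2,0.4,-7.5],[-1,4,0,0,0.3,-7.5],[0,0,0,0,0,0]],
])

```text
clock: 15.1
eef_pos: [538.7, 306.4, 272.5]
eef_rot: [-1.431, 1.565, -1.995]
wrist_force: [-0.7, -0.4, 0.9]
finger_gap: 89.4
```

```bash
python3 to.py 536 313 75 -30
```

```text
15.1 pos [538.7 306.4 272.5] d [  -2.7    6.6 -197.5] rot deg [ 0.33 -0.14  2.32] gap 89.4 F [-0.7 -0.4  0.9]
```

>>> jog_arm([
  [[-3,6,-30,0.3,-0.1,2.3],[0,0,-40,0,0,0],[0,0,-40,0,0,0],[0,0,-20,0,0,0],[0,0,0,0,0,0]],
])

```text
clock: 15.6
eef_pos: [537.1, 307.2, 140.6]
eef_rot: [0.747, 1.566, 0.242]
wrist_force: [0.1, -0.0, 0.6]
finger_gap: 89.1
```

```bash
python3 to.py 536 313 75 -30
```

```text
15.6 pos [537.1 307.2 140.6] d [ -1.1   5.8 -65.6] rot deg [-0.06  0.27 -1.01] gap 89.1 F [ 0.1 -0.   0.6]
```

>>> jog_arm([
  [[-1,6,0,0,0.2,-1],[0,2,-25,0,0,0],[0,1,-25,0,0,0],[0,1,-8,0,0,0]],
])

```text
clock: 16.0
eef_pos: [539.3, 318.0, 88.7]
eef_rot: [1.037, 1.559, 0.515]
wrist_force: [0.7, -0.4, 0.4]
finger_gap: 89.1
```

```bash
python3 to.py 536 313 75 -30
```

```text
16.0 pos [539.3 318.   88.7] d [ -3.3  -5.  -13.7] rot deg [-0.33  0.58 -0.11] gap 89.1 F [ 0.7 -0.4  0.4]
```

>>> jog_arm([
  [[-3,-5,-8,-0.3,0.5,0],[0,0,-5,0,0,0],[0,0,0,0,0,0]],
])

```text
clock: 16.3
eef_pos: [537.3, 313.2, 78.0]
eef_rot: [0.948, 1.567, 0.427]
wrist_force: [0.4, -0.4, -0.0]
finger_gap: 88.9
```

```bash
python3 to.py 536 313 75 -30
```

```text
16.3 pos [537.3 313.2  78. ] d [-1.3 -0.2 -3. ] rot deg [-0.09  0.2  -0.16] gap 88.9 F [ 0.4 -0.4 -0. ]
```

>>> jog_arm([
  [[-1,0,-3,0,0,0],[0,0,-2,0,0,0],[0,0,-1,0,0,0],[0,0,0,0,0,0],[0,0,0,0,0,0]],
], gripper=-1)

```text
clock: 16.8
eef_pos: [537.1, 313.6, 74.0]
eef_rot: [0.963, 1.564, 0.442]
wrist_force: [-0.2, 0.2, 0.8]
finger_gap: 52.8
```

>>> jog_arm([
  [[0,0,0,0,0,0],[0,0,0,0,0,0],[0,0,0,0,0,0]],
])

```text
clock: 17.1
eef_pos: [537.1, 313.6, 74.0]
eef_rot: [0.955, 1.564, 0.434]
wrist_force: [0.5, -0.2, 0.1]
finger_gap: 49.7
```

```bash
python3 to.py 536 313 75 -30
```

```text
17.1 pos [537.1 313.6  74. ] d [-1.1 -0.6  1. ] rot deg [-0.17  0.37 -0.17] gap 49.7 F [ 0.5 -0.2  0.1]
```

>>> jog_arm([
  [[0,0,30,0,0,0],[0,0,40,0,0,0],[0,0,40,0,0,0],[0,0,30,0,0,0],[0,-15,0,0,0,0]],
])

```text
clock: 17.6
eef_pos: [535.1, 298.4, 217.2]
eef_rot: [0.956, 1.568, 0.437]
wrist_force: [0.3, -0.3, -0.1]
finger_gap: 49.9
```

>>> jog_arm([
  [[3,-30,0,0,0,5],[3,-40,0,0,0,5],[3,-42,0,0,0,5],[3,-42,0,0,0,5],[3,-42,0,0,0,5]],
])

```text
clock: 18.1
eef_pos: [547.4, 96.5, 213.0]
eef_rot: [2.626, 1.568, 2.564]
wrist_force: [1.4, 0.4, -0.8]
finger_gap: 49.6
```

>>> jog_arm([
  [[3,-42,0,0,0,5],[3,-42,0,0,0,0],[3,-42,0,0,0,0],[3,-42,0,0,0,0],[3,-42,0,0,0,0]],
])

```text
clock: 18.6
eef_pos: [558.4, -124.2, 207.7]
eef_rot: [2.91, 1.562, 2.941]
wrist_force: [1.2, 0.0, -0.5]
finger_gap: 49.5
```

```bash
python3 to.py 575 -288 205 0
```

```text
18.6 pos [ 558.4 -124.2  207.7] d [  16.6 -163.8   -2.7] rot deg [-0.11 -0.49 -1.8 ] gap 49.5 F [ 1.2  0.  -0.5]
```

>>> jog_arm([
  [[4,-40,0,0,-0.3,-1],[4,-42,0,0,0,0],[4,-40,0,0,0,0],[2,-20,0,0,0,0],[0,0,0,0,0,0]],
])

```text
clock: 19.1
eef_pos: [567.6, -278.6, 201.0]
eef_rot: [2.713, 1.559, 2.72]
wrist_force: [-0.9, 1.2, -3.6]
finger_gap: 49.6
```

```bash
python3 to.py 575 -288 205 0; python3 wr.py f
```

```text
19.1 pos [ 567.6 -278.6  201. ] d [ 7.4 -9.4  4. ] rot deg [-0.27 -0.6  -0.38] gap 49.6 F [-0.9  1.2 -3.6]
19.1 [ 567.6 -278.6  201. ] [2.713 1.559 2.72 ] 49.610891425384075
cam [ 568.8246337  -203.82391356  362.10483005] [-0.00912147 -0.25551718 -0.96676149]
```

View pics/wf.png

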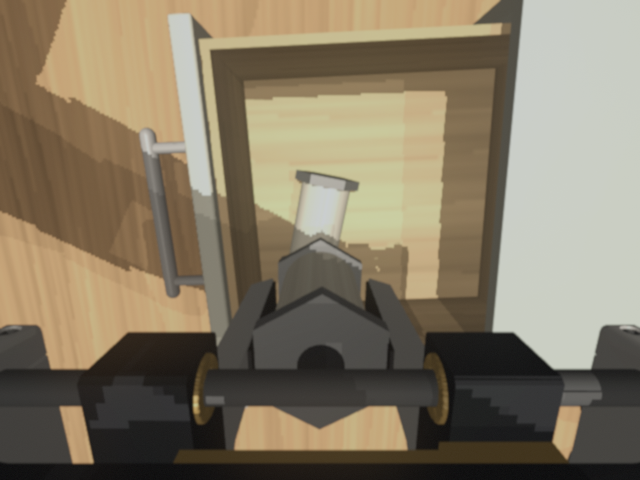

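The first spool now lies on the drawer floor, visible end at wrist (327,180). Locating it before I lower the second one.

```bash
python3 - <<'E'
import numpy as np
w=np.load("wf.npz")["w"]
for r in (172,180,190,205,225,240):
    for c in (300,325,350): print((r,c),np.round(w[r,c]),end=" ")
    print()
P=w[165:250,285:365].reshape(-1,3);P=P[(P[:,2]>45)&(P[:,2]<85)];print(np.percentile(P,2,axis=0),np.percentile(P,98,axis=0))
for y in range(-260,-160,10):
    q=P[abs(P[:,1]-y)<4]
    if len(q):print(y,len(q),np.round(q.min(0)),np.round(q.max(0)))
E
python3 m.py 4 | head -0; python3 - <<'E'
import numpy as np
for n in("scene4","side4"):
    w=np.load(""+n+".npz")["w"];X,Y,Z=w[...,0],w[...,1],w[...,2]
    P=w[(Z>45)&(Z<80)&(X>508)&(X<690)&(Y<-140)&(Y>-345)];print(n,len(P))
    for y in range(-340,-140,15):
        q=P[abs(P[:,1]-y)<7]
        if len(q)>4:print(y,len(q),np.round(np.percentile(q,5,axis=0)),np.round(np.percentile(q,95,axis=0)))
E
```

```text
(172, 300) [ 548. -218.   55.] (172, 325) [ 570. -219.   22.] (172, 350) [ 594. -219.   23.] 
(180, 300) [nan nan nan] (180, 325) [ 570. -223.   73.] (180, 350) [nan nan nan] 
(190, 300) [nan nan nan] (190, 325) [ 570. -232.   70.] (190, 350) [nan nan nan] 
(205, 300) [ 548. -246.   57.] (205, 325) [ 570. -244.   69.] (205, 350) [ 594. -251.   23.] 
(225, 300) [ 548. -263.   63.] (225, 325) [ 570. -262.   69.] (225, 350) [ 595. -270.   24.] 
(240, 300) [ 548. -276.   66.] (240, 325) [nan nan nan] (240, 350) [ 595. -286.   23.] 
[ 543.91166061 -278.85701076   55.20667231] [ 590.87133846 -220.1182477    73.14776661]
-260 410 [ 544. -264.   55.] [ 586. -256.   71.]
-250 410 [ 546. -254.   55.] [ 587. -246.   70.]
-240 423 [ 548. -244.   55.] [ 589. -236.   71.]
-230 466 [ 550. -234.   50.] [ 599. -226.   74.]
-220 227 [ 544. -224.   49.] [ 584. -217.   75.]
scene4 437
-310 30 [ 508. -311.   49.] [ 584. -303.   72.]
-295 69 [ 546. -301.   48.] [ 583. -288.   71.]
-280 54 [ 556. -286.   50.] [ 585. -275.   71.]
-265 61 [ 558. -272.   50.] [ 589. -259.   71.]
-250 62 [ 563. -256.   49.] [ 591. -244.   71.]
-235 53 [ 565. -241.   52.] [ 597. -229.   72.]
-220 79 [ 557. -226.   46.] [ 596. -218.   73.]
side4 268
-340 9 [ 644. -345.   51.] [ 689. -342.   66.]
-310 9 [ 543. -308.   61.] [ 567. -303.   70.]
-295 46 [ 535. -301.   50.] [ 566. -290.   72.]
-280 39 [ 540. -286.   55.] [ 569. -274.   70.]
-265 38 [ 542. -272.   53.] [ 572. -259.   69.]
-250 34 [ 545. -256.   55.] [ 572. -245.   70.]
-235 23 [ 548. -242.   55.] [ 572. -231.   71.]
-220 57 [ 551. -227.   55.] [ 585. -218.   73.]Exception ignored on flushing sys.stdout:
BrokenPipeError: [Errno 32] Broken pipe
```

The lying spool occupies x 535–600, y -309…-219. I'll put the second one in the free part at (577,-172).

>>> jog_arm([
  [[4,30,3,-0.2,-0.5,0],[3,35,0,0,0,0],[2,28,0,0,0,0],[0,5,0,0,0,0],[0,0,-20,0,0,0]],
])

```text
clock: 19.75
eef_pos: [577.4, -168.7, 187.0]
eef_rot: [0.045, 1.567, 0.06]
wrist_force: [0.0, -0.9, -0.4]
finger_gap: 49.9
```

```bash
python3 to.py 577 -172 68 0
```

```text
19.75 pos [ 577.4 -168.7  187. ] d [  -0.4   -3.3 -119. ] rot deg [-0.01  0.2  -0.89] gap 49.9 F [ 0.  -0.9 -0.4]
```

>>> jog_arm([
  [[0,-2,-35,0,0,0],[0,0,-35,0,0,0],[0,0,-25,0,0,0],[0,0,-8,0,0,0],[0,0,-2,0,0,0]],
])

```text
clock: 20.25
eef_pos: [576.4, -168.0, 78.4]
eef_rot: [-0.103, 1.567, -0.082]
wrist_force: [-0.0, -0.6, -1.1]
finger_gap: 49.5
```

```bash
python3 to.py 577 -172 68 0
```

```text
20.25 pos [ 576.4 -168.    78.4] d [  0.6  -4.  -10.4] rot deg [ 0.02  0.24 -1.21] gap 49.5 F [-0.  -0.6 -1.1]
```

>>> jog_arm([
  [[0,-2,-6,0,0,0],[0,0,-4,0,0,0],[0,0,-2,0,0,0],[0,0,-1,0,0,0]],
])

```text
clock: 20.65
eef_pos: [577.9, -170.7, 68.1]
eef_rot: [-0.249, 1.562, -0.227]
wrist_force: [0.0, 0.3, -1.2]
finger_gap: 49.2
```

>>> jog_arm([
  [[0,0,0,0,0,0],[0,0,0,0,0,0],[0,0,0,0,0,0],[0,0,0,0,0,0]],
], gripper=0.5)

```text
clock: 21.05
eef_pos: [578.6, -171.0, 69.5]
eef_rot: [-0.273, 1.559, -0.252]
wrist_force: [0.3, 0.3, -0.7]
finger_gap: 70.1
```

>>> jog_arm([
  [[0,0,15,0,0,0],[0,0,40,0,0,0],[0,0,45,0,0,0],[-20,-10,35,0,0,0],[-40,-20,10,0,0,0]],
])

```text
clock: 21.55
eef_pos: [517.9, -199.2, 221.8]
eef_rot: [-0.282, 1.561, -0.257]
wrist_force: [-0.7, -1.6, 0.2]
finger_gap: 70.3
```

```bash
python3 to.py 448 -244 200 0; python3 m.py 5 | grep -E "==|spooltop|drawer"; python3 - <<'E'
import numpy as np
for n in("scene5","side5"):
    w=np.load(""+n+".npz")["w"];X,Y,Z=w[...,0],w[...,1],w[...,2]
    P=w[(Z>45)&(Z<116)&(X>508)&(X<680)&(Y<-145)&(Y>-340)];print(n,len(P))
    for y in range(-330,-140,15):
        q=P[abs(P[:,1]-y)<7]
        if len(q)>4:print(y,len(q),np.round(np.percentile(q,5,axis=0)),np.round(np.percentile(q,95,axis=0)))
E
```

```text
21.55 pos [ 517.9 -199.2  221.8] d [-69.9 -44.8 -21.8] rot deg [ 0.15  0.55 -1.45] gap 70.3 F [-0.7 -1.6  0.2]
== scene
drawer [245. 200.] 1694 med [ 502. -253.  109.] bb [ 485. -357.   81.] [ 640. -124.  130.] rect [ 563. -241.] [155. 233.] 0.1
drawer [260. 224.] 273 med [ 588. -168.  111.] bb [ 561. -192.   82.] [ 605. -150.  116.] rect [ 583. -171.] [45. 41.] 2.5
== side
drawer [358. 156.] 434 med [ 585. -354.   98.] bb [ 511. -360.   81.] [ 646. -347.  117.] rect [ 579. -354.] [135.  12.] 1.0
drawer [357. 195.] 1050 med [ 559. -133.  109.] bb [ 478. -319.   81.] [ 645. -122.  129.] rect [ 516. -181.] [249. 132.] 51.1
drawer [400. 180.] 47 med [ 444. -243.  107.] bb [ 440. -301.  103.] [ 451. -187.  110.] rect [ 445. -244.] [  7. 114.] 3.1
scene5 773
-330 16 [ 508. -335.   50.] [ 511. -324.  104.]
-315 18 [ 508. -321.   52.] [ 580. -308.  104.]
-300 74 [ 509. -306.   51.] [ 583. -294.   78.]
-285 49 [ 526. -291.   49.] [ 585. -278.   71.]
-270 59 [ 558. -276.   51.] [ 588. -264.   72.]
-255 55 [ 561. -260.   51.] [ 590. -250.   72.]
-240 56 [ 563. -246.   52.] [ 593. -234.   71.]
-225 93 [ 563. -230.   48.] [ 597. -219.   74.]
-195 15 [ 570. -194.  107.] [ 590. -189.  114.]
-180 95 [ 563. -186.   57.] [ 603. -173.  115.]
-165 128 [ 563. -171.   56.] [ 605. -159.  114.]
-150 59 [ 573. -157.   83.] [ 600. -148.  114.]
side5 327
-300 45 [ 534. -304.   49.] [ 567. -294.   71.]
-285 34 [ 538. -292.   54.] [ 567. -280.   69.]
-270 39 [ 541. -277.   53.] [ 570. -264.   70.]
-255 26 [ 545. -262.   57.] [ 566. -250.   71.]
-240 13 [ 546. -246.   55.] [ 554. -234.   65.]
-225 10 [ 548. -228.   58.] [ 554. -219.   65.]
-195 11 [ 570. -195.  109.] [ 589. -188.  113.]
-180 46 [ 557. -187.  109.] [ 595. -174.  114.]
-165 55 [ 555. -171.  109.] [ 595. -159.  114.]
-150 33 [ 561. -156.  107.] [ 592. -146.  115.]
```

Both spools are in the drawer, one standing at (580,-171) and one lying. Now to shut it by pushing the handle bar (x≈444) with closed fingers.

>>> jog_arm([
  [[-40,-15,0,0,0,-1.4],[-40,-15,0,0,0.5,0],[-33,-12,0,0,0,0],[0,0,-20,0,0,0],[0,0,-40,0,0,0]],
], gripper=-1)

```text
clock: 22.15
eef_pos: [400.1, -245.1, 167.4]
eef_rot: [-0.795, 1.557, -0.8]
wrist_force: [0.7, -0.7, -1.2]
finger_gap: 34.2
```

```bash
python3 to.py 405 -244 100 0
```

```text
22.15 pos [ 400.1 -245.1  167.4] d [  4.9   1.1 -67.4] rot deg [0.56 0.54 0.3 ] gap 34.2 F [ 0.7 -0.7 -1.2]
```

>>> jog_arm([
  [[0,0,-30,0.5,0.5,0],[0,0,-30,0,0,0],[0,0,-10,0,0,0],[0,0,0,0,0,0]],
])

```text
clock: 22.55
eef_pos: [399.7, -244.1, 94.1]
eef_rot: [2.543, 1.568, 2.537]
wrist_force: [-0.0, -0.3, -0.0]
finger_gap: 2.2
```

>>> jog_arm([
  [[8,0,0,0,0,0],[10,0,0,0,0,0],[10,0,0,0,0,0],[10,0,0,0,0,0],[10,0,0,0,0,0]],
])

```text
clock: 23.05
eef_pos: [453.1, -244.8, 98.8]
eef_rot: [-0.643, 1.568, -0.649]
wrist_force: [-1.1, -0.1, -1.1]
finger_gap: 0.3
```

```bash
python3 to.py 620 -244 100 0
```

```text
23.05 pos [ 453.1 -244.8   98.8] d [166.9   0.8   1.2] rot deg [0.09 0.13 0.34] gap 0.3 F [-1.1 -0.1 -1.1]
```

>>> jog_arm([
  [[15,0,0,0,0,0],[18,0,0,0,0,0],[18,0,0,0,0,0],[18,0,0,0,0,0],[18,0,0,0,0,0]],
])

```text
clock: 23.55
eef_pos: [545.7, -243.5, 99.0]
eef_rot: [-0.4, 1.57, -0.405]
wrist_force: [-2.6, 1.3, 0.6]
finger_gap: 0.5
```

>>> jog_arm([
  [[16,0,0,0,0,0],[12,0,0,0,0,0],[10,0,0,0,0,0],[8,0,0,0,0,0],[5,0,0,0,0,0]],
])

```text
clock: 24.05
eef_pos: [603.0, -241.7, 98.6]
eef_rot: [0.298, 1.57, 0.295]
wrist_force: [-1.9, 0.3, 0.2]
finger_gap: 0.2
```

>>> jog_arm([
  [[4,0,0,0,0,0],[4,0,0,0,0,0],[4,0,0,0,0,0]],
])

```text
clock: 24.35
eef_pos: [615.9, -241.5, 98.6]
eef_rot: [0.822, 1.57, 0.818]
wrist_force: [-0.4, 1.3, -0.4]
finger_gap: 0.5
```

```bash
python3 to.py 620 -244 100 0
```

```text
24.35 pos [ 615.9 -241.5   98.6] d [ 4.1 -2.5  1.4] rot deg [-0.03  0.03  0.19] gap 0.5 F [-0.4  1.3 -0.4]
```

>>> jog_arm([
  [[4,0,0,0,0,0],[4,0,0,0,0,0],[4,0,0,0,0,0]],
])

```text
clock: 24.65
eef_pos: [617.0, -241.5, 98.7]
eef_rot: [2.938, 1.538, 2.934]
wrist_force: [-41.0, 6.6, 20.3]
finger_gap: 0.8
```

>>> jog_arm([
  [[3,0,0,0,0,0],[3,0,0,0,0,0]],
])

```text
clock: 24.85
eef_pos: [616.8, -241.4, 98.9]
eef_rot: [2.937, 1.52, 2.931]
wrist_force: [-28.2, 5.1, 12.9]
finger_gap: 0.2
```

```bash
python3 m.py 6 | grep -E "==|drawer|box"; python3 to.py 620 -244 100
```

```text
== scene
box [199. 276.] 6334 med [ 794. -213.  140.] bb [ 692. -349.  135.] [ 940. -103.  145.] rect [ 816. -226.] [248. 246.] 0.0
drawer [233. 228.] 125 med [ 633. -232.  109.] bb [ 613. -245.  100.] [ 642. -184.  132.] rect [ 627. -214.] [61. 29.] 89.3
== side
box [275. 165.] 3040 med [ 781. -186.  139.] bb [ 685. -345.  136.] [ 928. -101.  143.] rect [ 807. -223.] [244. 243.] 90.0
drawer [338. 175.] 127 med [ 618. -233.  109.] bb [ 605. -238.   88.] [ 633. -182.  132.] rect [ 619. -210.] [55. 28.] 88.8
24.95 pos [ 616.8 -241.4   98.9] d [ 3.2 -2.6  1.1] rot deg [-0.61 -2.88  0.28] gap 0.4 F [-30.2   4.5  15.2]
```

The drawer is at its hard stop after 190 mm of handle travel. I'll back off and head for the carriage, turning the jaws along y.

>>> jog_arm([
  [[-25,0,0,0,0,0],[-15,0,30,-0.5,-2.5,0],[0,0,45,0,0,0],[0,20,40,0,0,0],[0,40,20,0,0,0]],
])

```text
clock: 25.45
eef_pos: [572.3, -183.4, 234.5]
eef_rot: [2.805, 1.559, 2.794]
wrist_force: [-0.4, 0.5, 0.6]
finger_gap: 0.4
```

>>> jog_arm([
  [[0,45,0,0,0,8],[0,45,0,0,0,8],[0,45,0,0,0,8],[0,45,0,0,0,8],[0,45,0,0,0,8]],
], gripper=0.1)

```text
clock: 25.95
eef_pos: [572.9, 47.6, 241.1]
eef_rot: [-2.004, 1.569, -1.299]
wrist_force: [0.2, -0.7, -0.5]
finger_gap: 37.0
```

>>> jog_arm([
  [[0,45,0,0,0,8],[0,45,0,0,0,8],[0,40,0,0,0,8],[0,20,0,0,0,8],[0,0,0,0,0,8]],
])

```text
clock: 26.45
eef_pos: [572.0, 209.3, 242.6]
eef_rot: [-1.156, 1.565, 0.282]
wrist_force: [-0.7, 0.3, -0.2]
finger_gap: 51.9
```

```bash
python3 to.py 568 203 240 90; python3 m.py 7 | grep -E "==|drawer"
```

```text
26.45 pos [572.  209.3 242.6] d [-4.  -6.3 -2.6] rot deg [-0.11  0.3   7.6 ] gap 51.9 F [-0.7  0.3 -0.2]
== scene
drawer [227. 231.] 82 med [ 639. -242.  105.] bb [ 633. -296.  101.] [ 646. -182.  111.] rect [ 639. -239.] [ 10. 114.] 2.1
== side
```

>>> jog_arm([
  [[-2,-3,0,0,0.3,7.5],[-2,-3,0,0,0,0],[0,0,0,0,0,0]],
])

```text
clock: 26.85
eef_pos: [568.5, 199.8, 243.0]
eef_rot: [-0.468, 1.569, 1.082]
wrist_force: [0.8, 0.1, -0.6]
finger_gap: 51.2
```

```bash
python3 to.py 568 203 100 90; python3 wr.py g; python3 - <<'E'
import numpy as np
w=np.load("wg.npz")["w"]; X,Y,Z=w[...,0],w[...,1],w[...,2]
def s(n,m):
    P=w[m]
    if len(P): print(n,len(P),np.round(np.median(P,0),1),np.round(np.percentile(P,2,axis=0)),np.round(np.percentile(P,98,axis=0)))
s("grip",(abs(Z-116)<4)&(X<600)&(X>520)&(Y>160)&(Y<250))
s("arm",(abs(Z-70)<3)&(X<700)&(Y>150)&(Y<260))
s("stop+",(abs(Z-70)<4)&(X<680)&(Y>340)&(Y<380))
s("stop-",(abs(Z-70)<4)&(X<680)&(Y>70)&(Y<110))
s("lever",(Z>130)&(Z<200)&(Y>330)&(X>600))
E
```

```text
26.85 pos [568.5 199.8 243. ] d [  -0.5    3.2 -143. ] rot deg [-0.09  0.05  1.21] gap 51.2 F [ 0.8  0.1 -0.6]
26.85 [568.5 199.8 243. ] [-0.468  1.569  1.082] 51.24009223904643
cam [492.73972159 200.92269335 403.75876282] [ 0.26097932 -0.00361122 -0.96533764]
grip 741 [565.7 203.8 116.2] [553. 194. 114.] [580. 213. 118.]
arm 3475 [550.  203.   70.4] [514. 181.  69.] [618. 226.  72.]
stop+ 640 [622.8 362.5  70.2] [597. 356.  67.] [659. 376.  73.]
stop- 513 [637.8  86.2  70. ] [615.  80.  67.] [661.  92.  71.]
lever 762 [645.4 380.7 166. ] [641. 376. 131.] [653. 387. 184.]
```

View pics/wg.png

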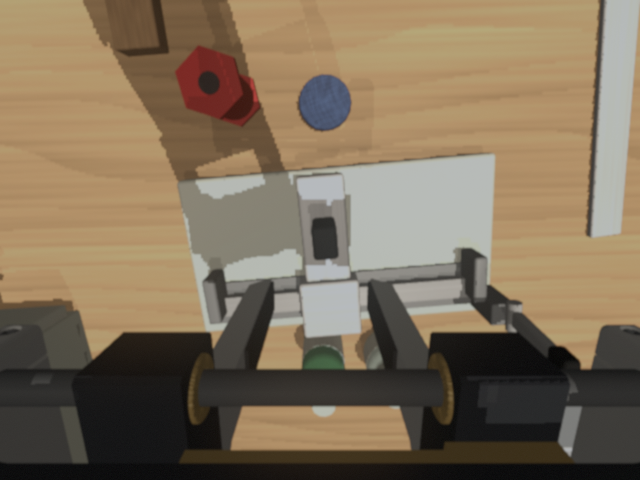

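The grip block is at wrist (324,237), giving (566,204). The rail is turned about +3°, so its direction is roughly (-0.05,1). Descending around the block.

>>> jog_arm([
  [[-1,4,-35,0,0,2],[0,0,-40,0,0,1],[0,0,-35,0,0,0],[0,0,-15,0,0,0],[0,0,0,0,0,0]],
])

```text
clock: 27.4
eef_pos: [568.2, 202.6, 115.7]
eef_rot: [-1.094, 1.564, 0.487]
wrist_force: [-0.1, -0.7, -0.1]
finger_gap: 51.4
```

```bash
python3 to.py 566 204 102 93
```

```text
27.4 pos [568.2 202.6 115.7] d [ -2.2   1.4 -13.7] rot deg [-0.18  0.32  2.42] gap 51.4 F [-0.1 -0.7 -0.1]
```

>>> jog_arm([
  [[-2,1,-8,0,0.3,2.4],[0,0,-5,0,0,0],[0,0,0,0,0,0]],
])

```text
clock: 27.7
eef_pos: [567.4, 203.4, 104.7]
eef_rot: [-0.693, 1.566, 0.922]
wrist_force: [0.4, 0.3, -0.0]
finger_gap: 51.7
```

>>> jog_arm([
  [[0,0,-1,0,0,0],[0,0,-1,0,0,0],[0,0,0,0,0,0],[0,0,0,0,0,0],[0,0,0,0,0,0]],
], gripper=-1, squeeze=20)

```text
clock: 28.2
eef_pos: [568.6, 203.5, 105.2]
eef_rot: [-1.006, 1.562, 0.605]
wrist_force: [0.0, 0.8, -2.8]
finger_gap: 21.6
```

```bash
python3 to.py 566 204 102 93
```

```text
28.2 pos [568.6 203.5 105.2] d [-2.6  0.5 -3.2] rot deg [-0.27  0.39  0.68] gap 21.6 F [ 0.   0.8 -2.8]
```

Gripped (21.6 mm on the 22 mm block). Sliding slowly to the lock end.

>>> jog_arm([
  [[0,6,0,0,0,0],[-0.5,10,-0.5,0,0,0],[-0.6,12,-0.5,0,0,0],[-0.6,12,-0.5,0,0,0],[-0.6,12,-0.5,0,0,0]],
])

```text
clock: 28.7
eef_pos: [565.2, 254.2, 105.2]
eef_rot: [-1.752, 1.567, -0.143]
wrist_force: [-3.6, -4.3, 5.1]
finger_gap: 21.8
```

>>> jog_arm([
  [[-0.6,12,-0.5,0,0,0],[-0.6,12,-0.5,0,0,0],[-0.6,12,-0.5,0,0,0],[-0.6,10,-0.5,0,0,0],[-0.6,6,-0.5,0,0,0]],
])

```text
clock: 29.2
eef_pos: [561.6, 308.0, 105.1]
eef_rot: [-2.497, 1.566, -0.887]
wrist_force: [0.3, -4.4, 3.1]
finger_gap: 22.1
```

```bash
python3 to.py 561 326 102 93
```

```text
29.2 pos [561.6 308.  105.1] d [-0.6 18.  -3.1] rot deg [0.2  0.17 0.75] gap 22.1 F [ 0.3 -4.4  3.1]
```

>>> jog_arm([
  [[-0.5,6,-0.5,0,0,0],[-0.5,6,-0.5,0,0,0],[-0.3,5,-0.5,0,0,0],[0,4,0,0,0,0],[0,4,0,0,0,0]],
])

```text
clock: 29.7
eef_pos: [560.9, 320.0, 104.7]
eef_rot: [2.969, 1.54, -1.709]
wrist_force: [-7.3, -29.3, 11.3]
finger_gap: 22.5
```

```bash
python3 to.py 561 326 102 93
```

```text
29.7 pos [560.9 320.  104.7] d [ 0.1  6.  -2.7] rot deg [ 1.74 -0.23  1.02] gap 22.5 F [ -7.3 -29.3  11.3]
```

Stop reached at y≈320 with the force rising to 29 N. Now the full travel to the other stop.

>>> jog_arm([
  [[0,-3,0,1.5,0,0],[0.4,-6,0,0.3,0,0],[0.7,-11,0,0,0,0],[0.7,-12,0,0,0,0],[0.7,-12,0,0,0,0]],
])

```text
clock: 30.2
eef_pos: [563.8, 276.8, 104.4]
eef_rot: [0.23, 1.564, 1.838]
wrist_force: [3.4, 4.9, -1.5]
finger_gap: 22.4
```

>>> jog_arm([
  [[0.7,-12,0,0,0,0],[0.7,-12,0,0,0,0],[0.7,-12,0,0,0,0],[0.7,-12,0,0,0,0],[0.7,-12,0,0,0,0]],
])

```text
clock: 30.7
eef_pos: [567.8, 217.1, 104.4]
eef_rot: [-0.26, 1.559, 1.35]
wrist_force: [3.7, 5.8, -2.5]
finger_gap: 22.7
```

>>> jog_arm([
  [[0.7,-12,0,0,0,0],[0.7,-12,0,0,0,0],[0.7,-12,0,0,0,0],[0.7,-12,0,0,0,0],[0.7,-12,0,0,0,0]],
])

```text
clock: 31.2
eef_pos: [571.8, 157.3, 104.4]
eef_rot: [-0.445, 1.554, 1.168]
wrist_force: [2.7, 4.3, -0.1]
finger_gap: 22.0
```

```bash
python3 to.py 574 120 105 93
```

```text
31.2 pos [571.8 157.3 104.4] d [  2.2 -37.3   0.6] rot deg [-0.87  0.37  0.59] gap 22.0 F [ 2.7  4.3 -0.1]
```

>>> jog_arm([
  [[0.6,-10,0,-0.5,0.2,0],[0.6,-10,0,0,0,0],[0.5,-7,0,0,0,0],[0.3,-6,0,0,0,0],[0.3,-5,0,0,0,0]],
])

```text
clock: 31.7
eef_pos: [574.3, 119.5, 104.4]
eef_rot: [-0.463, 1.56, 1.15]
wrist_force: [1.4, 39.9, -5.6]
finger_gap: 22.6
```

>>> jog_arm([
  [[0.3,-4,0,0,0,0],[0,-4,0,0,0,0],[0,-4,0,0,0,0]],
])

```text
clock: 32.0
eef_pos: [574.3, 119.6, 104.2]
eef_rot: [-0.268, 1.539, 1.348]
wrist_force: [6.9, 30.4, -5.6]
finger_gap: 22.5
```

```bash
python3 to.py 574 120 105 93
```

```text
32.0 pos [574.3 119.6 104.2] d [-0.3  0.4  0.8] rot deg [-1.78  0.4   0.41] gap 22.5 F [ 6.9 30.4 -5.6]
```

Other stop reached at y≈119.6, so the travel is 200 mm as stated. Sliding back.

>>> jog_arm([
  [[0,3,0,-1.5,0,0],[-0.4,6,0,-0.3,0,0],[-0.7,11,0,0,0,0],[-0.7,12,0,0,0,0],[-0.7,12,0,0,0,0]],
])

```text
clock: 32.5
eef_pos: [571.4, 162.4, 103.9]
eef_rot: [-2.378, 1.563, -0.763]
wrist_force: [-0.4, -4.5, 0.7]
finger_gap: 22.2
```

>>> jog_arm([
  [[-0.7,12,0,0,0,0],[-0.7,12,0,0,0,0],[-0.7,12,0,0,0,0],[-0.7,12,0,0,0,0],[-0.7,12,0,0,0,0]],
])

```text
clock: 33.0
eef_pos: [567.5, 221.5, 103.8]
eef_rot: [-2.845, 1.56, -1.234]
wrist_force: [-0.3, -4.7, 0.5]
finger_gap: 22.0
```

>>> jog_arm([
  [[-0.7,12,0,0,0,0],[-0.7,12,0,0,0,0],[-0.7,12,0,0,0,0],[-0.7,12,0,0,0,0],[-0.7,12,0,0,0,0]],
])

```text
clock: 33.5
eef_pos: [563.6, 280.8, 103.8]
eef_rot: [-3.126, 1.557, -1.517]
wrist_force: [-0.5, -5.0, 1.4]
finger_gap: 22.2
```

>>> jog_arm([
  [[-0.6,10,0,0,0,0],[-0.6,8,0,0,0,0],[-0.5,7,0,0,0,0],[-0.3,6,0,0,0,0],[-0.3,5,0,0,0,0]],
])

```text
clock: 34.0
eef_pos: [561.1, 318.2, 103.8]
eef_rot: [3.092, 1.555, -1.584]
wrist_force: [-0.9, -4.4, 0.9]
finger_gap: 22.5
```

>>> jog_arm([
  [[-0.3,5,0,0,0,0],[0,4,0,0,0,0],[0,4,0,0,0,0]],
])

```text
clock: 34.3
eef_pos: [561.1, 320.1, 103.3]
eef_rot: [2.923, 1.531, -1.756]
wrist_force: [-6.8, -31.0, 10.7]
finger_gap: 23.1
```

```bash
python3 to.py 561 320 105 93
```

```text
34.3 pos [561.1 320.1 103.3] d [-0.1 -0.1  1.7] rot deg [ 2.25 -0.4   1.08] gap 23.1 F [ -6.8 -31.   10.7]
```

Back at the lock stop. Releasing the block and lifting straight up.

>>> jog_arm([
  [[0,-1,0,1,0,0],[0,0,0,0,0,0],[0,0,0,0,0,0],[0,0,0,0,0,0]],
], gripper=0.0)

```text
clock: 34.7
eef_pos: [561.2, 319.2, 103.3]
eef_rot: [2.772, 1.548, -1.908]
wrist_force: [-0.2, 1.0, -0.3]
finger_gap: 46.8
```

>>> jog_arm([
  [[0,0,20,0,0,0],[0,0,40,0,0,0],[0,0,45,0,0,0],[0,0,40,0,0,0],[0,0,10,0,0,0]],
])

```text
clock: 35.2
eef_pos: [558.5, 320.8, 261.0]
eef_rot: [2.632, 1.544, -2.046]
wrist_force: [0.1, 0.9, 0.3]
finger_gap: 47.3
```

```bash
python3 to.py 650 425 235 93; python3 m.py 8 | grep -E "==|z>126"; python3 - <<'E'
import numpy as np
for n in("scene8","side8"):
    w=np.load(""+n+".npz")["w"];X,Y,Z=w[...,0],w[...,1],w[...,2]
    P=w[(abs(Z-116)<4)&(X>530)&(X<600)&(Y>280)&(Y<360)];print(n,len(P),np.round(np.median(P,0)))
    P=w[(Z>100)&(Z<200)&(X>620)&(X<690)&(Y>340)&(Y<430)];print(n,len(P))
    for z in range(105,190,15):
        q=P[abs(P[:,2]-z)<7]
        if len(q)>4:print(z,len(q),np.round(np.percentile(q,5,axis=0)),np.round(np.percentile(q,95,axis=0)))
E
```

```text
35.2 pos [558.5 320.8 261. ] d [ 91.5 104.2 -26. ] rot deg [ 1.37 -0.69  1.02] gap 47.3 F [0.1 0.9 0.3]
== scene
z>126 [463. 294.] 67 med [664. 386. 176.] bb [650. 380. 130.] [669. 390. 186.] rect [660. 385.] [18. 10.] 2.8
z>126 [376. 301.] 47 med [725. 200. 129.] bb [715. 192. 126.] [734. 209. 133.] rect [724. 201.] [19. 16.] 4.6
== side
z>126 [254. 272.] 46 med [720. 202. 129.] bb [710. 192. 127.] [727. 210. 131.] rect [719. 201.] [15. 18.] 18.8
z>126 [255. 338.] 197 med [650. 389. 166.] bb [641. 380. 128.] [660. 391. 184.] rect [651. 385.] [12. 19.] 89.5
scene8 52 [566. 321. 116.]
scene8 87
105 9 [659. 390. 102.] [664. 395. 110.]
120 11 [660. 387. 116.] [664. 392. 126.]
135 9 [661. 386. 130.] [665. 390. 139.]
150 10 [660. 384. 144.] [664. 389. 155.]
165 7 [665. 382. 163.] [669. 388. 170.]
180 36 [650. 380. 175.] [669. 388. 186.]
side8 110 [557. 322. 115.]
side8 241
105 19 [645. 391. 101.] [655. 395. 111.]
120 25 [645. 390. 114.] [655. 393. 127.]
135 35 [645. 388. 130.] [656. 391. 141.]
150 32 [645. 388. 143.] [656. 390. 156.]
165 41 [642. 387. 159.] [658. 390. 171.]
180 76 [641. 379. 174.] [660. 390. 184.]
```

>>> jog_arm([
  [[15,30,0,0.7,-0.3,0.5],[20,32,0,0.5,-0.3,0.5],[25,32,0,0,0,0],[25,10,0,0,0,0],[5,0,0,0,0,0]],
], gripper=-1)

```text
clock: 35.8
eef_pos: [647.6, 428.0, 245.2]
eef_rot: [2.096, 1.552, -2.562]
wrist_force: [-0.1, -0.0, -1.0]
finger_gap: 10.4
```

```bash
python3 to.py 651 426 160 93
```

```text
35.8 pos [647.6 428.  245.2] d [  3.4  -2.  -85.2] rot deg [ 0.6  -0.92 -0.07] gap 10.4 F [-0.1 -0.  -1. ]
```

>>> jog_arm([
  [[2,-4,-20,0,0,0],[1,-4,-25,0,0,0],[0,-2,-25,0,0,0],[0,0,-12,0,0,0],[0,0,0,0,0,0]],
])

```text
clock: 36.3
eef_pos: [648.7, 418.1, 144.9]
eef_rot: [2.066, 1.535, -2.592]
wrist_force: [-0.0, 0.8, 0.9]
finger_gap: 0.6
```

```bash
python3 to.py 651 414 160 93
```

```text
36.3 pos [648.7 418.1 144.9] d [ 2.3 -4.1 15.1] rot deg [ 1.06 -1.74 -0.13] gap 0.6 F [-0.   0.8  0.9]
```

>>> jog_arm([
  [[1,-5,8,0.5,-0.8,0],[1,-8,8,0.5,-0.8,0],[0,-10,0,0,0,0],[0,-10,0,0,0,0],[0,-10,0,0,0,0]],
])

```text
clock: 36.8
eef_pos: [651.1, 374.4, 165.4]
eef_rot: [-0.987, 1.566, 0.641]
wrist_force: [-0.1, 0.8, -0.6]
finger_gap: 0.2
```

```bash
python3 to.py 651 340 160 93
```

```text
36.8 pos [651.1 374.4 165.4] d [ -0.1 -34.4  -5.4] rot deg [-0.16  0.22 -0.26] gap 0.2 F [-0.1  0.8 -0.6]
```

>>> jog_arm([
  [[0,-9,-2,0,0,0],[0,-9,-3,0,0,0],[0.5,-9,-6,0,0,0],[0.5,-6,-9,0,0,0],[0.5,-4,-10,0,0,0]],
])

```text
clock: 37.3
eef_pos: [653.4, 332.7, 135.2]
eef_rot: [-1.099, 1.564, 0.527]
wrist_force: [0.4, -0.7, 0.7]
finger_gap: 0.6
```

```bash
python3 to.py 653 325 118 93; python3 m.py 9 | head -1; python3 - <<'E'
import numpy as np
for n in("scene9","side9"):
    w=np.load(""+n+".npz")["w"];X,Y,Z=w[...,0],w[...,1],w[...,2]
    P=w[(Z>78)&(Z<200)&(X>615)&(X<690)&(Y>280)&(Y<430)];print(n,len(P))
    for y in range(285,410,12):
        q=P[abs(P[:,1]-y)<6]
        if len(q)>4:print(y,len(q),np.round(np.percentile(q,5,axis=0)),np.round(np.percentile(q,95,axis=0)))
E
```

```text
37.3 pos [653.4 332.7 135.2] d [ -0.4  -7.7 -17.2] rot deg [-0.21  0.35 -0.17] gap 0.6 F [ 0.4 -0.7  0.7]
== scene
scene9 478
297 9 [654. 300.  78.] [671. 303.  81.]
309 57 [655. 304.  79.] [672. 314. 128.]
321 71 [654. 316.  79.] [671. 327. 177.]
333 123 [657. 328.  79.] [667. 338. 179.]
345 67 [658. 339.  79.] [668. 349. 166.]
357 28 [654. 351.  79.] [666. 362. 109.]
369 26 [654. 364.  96.] [664. 375. 105.]
381 52 [653. 376.  81.] [669. 386.  99.]
393 45 [647. 387.  83.] [672. 395.  98.]
side9 435
297 17 [618. 298.  78.] [644. 303.  80.]
309 37 [616. 304.  78.] [648. 315.  81.]
321 44 [618. 316.  78.] [649. 326.  81.]
333 47 [619. 328.  78.] [646. 338. 138.]
345 64 [617. 340.  78.] [658. 351. 107.]
357 49 [636. 352.  78.] [659. 362. 106.]
369 38 [647. 364.  94.] [658. 374. 102.]
381 55 [643. 376.  86.] [657. 386.  98.]
393 84 [638. 388.  80.] [662. 397.  95.]
```

>>> jog_arm([
  [[0,-4,-7,0,0,0],[0,-3,-7,0,0,0],[0,0,-4,0,0,0],[0,0,-3,0,0,0]],
])

```text
clock: 37.8
eef_pos: [653.1, 325.9, 112.7]
eef_rot: [-1.102, 1.565, 0.525]
wrist_force: [-11.1, -5.7, 28.9]
finger_gap: 0.5
```

```bash
python3 to.py 653 325 114 93
```

```text
37.8 pos [653.1 325.9 112.7] d [-0.1 -0.9  1.3] rot deg [-0.17  0.3  -0.2 ] gap 0.5 F [-11.1  -5.7  28.9]
```

The lever is pressed flat: tips at z≈94 mm, which is the top of the level lever, with 29 N. Lifting off and checking.

>>> jog_arm([
  [[0,0,25,0,0,0],[0,0,40,0,0,0],[-10,0,45,0,0,0],[-45,-10,20,0,0,0],[-45,-20,0,0,0,0]],
])

```text
clock: 38.3
eef_pos: [553.0, 296.5, 243.3]
eef_rot: [-1.036, 1.566, 0.591]
wrist_force: [0.9, 0.5, 1.1]
finger_gap: 0.5
```

>>> jog_arm([
  [[-45,-20,10,0,0,0],[-45,-20,10,0,0,0],[-45,-20,10,0,0,0],[-10,0,0,0,0,0],[0,0,0,0,0,0]],
])

```text
clock: 38.8
eef_pos: [403.6, 235.7, 274.5]
eef_rot: [-1.12, 1.561, 0.509]
wrist_force: [-0.4, 0.6, -0.9]
finger_gap: 0.5
```

```bash
python3 to.py 500 300 250 93; python3 m.py a | grep -E "==|drawer|z>126|blue|spooltop"; python3 - <<'E'
import numpy as np,cv2
for n in("scenea","sidea"):
    w=np.load(""+n+".npz")["w"];X,Y,Z=w[...,0],w[...,1],w[...,2]
    P=w[(Z>82)&(Z<200)&(X>615)&(X<690)&(Y>280)&(Y<430)];print(n,len(P))
    for y in range(285,410,12):
        q=P[abs(P[:,1]-y)<6]
        if len(q)>4:print(y,len(q),np.round(np.median(q,0)),np.round(np.percentile(q,90,axis=0)))
    P=w[(abs(Z-116)<4)&(X>530)&(X<600)&(Y>280)&(Y<360)];print("grip",len(P),np.round(np.median(P,0)))
a=cv2.imread("pics/scenea.png")[190:390,280:520];b=cv2.imread("pics/sidea.png")[100:400,200:440]
cv2.imwrite("pics/fin.png",np.hstack([cv2.resize(a,(400,333)),cv2.resize(b,(400,500))[:333] if 0 else cv2.resize(b,(266,333))]))
E
```

```text
38.8 pos [403.6 235.7 274.5] d [ 96.4  64.3 -24.5] rot deg [-0.27  0.5  -0.31] gap 0.5 F [-0.4  0.6 -0.9]
== scene
z>126 [375. 301.] 41 med [728. 199. 129.] bb [717. 193. 127.] [735. 206. 132.] rect [726. 199.] [19. 12.] 7.7
drawer [230. 231.] 72 med [ 639. -228.  106.] bb [ 633. -285.  101.] [ 643. -184.  111.] rect [ 639. -234.] [  9. 102.] 1.2
blue [409. 248.] 165 med [453. 209.  24.] bb [432. 188.  14.] [470. 228.  30.] rect [451. 208.] [41. 37.] 89.3
== side
z>126 [255. 272.] 41 med [719. 200. 129.] bb [710. 193. 127.] [726. 209. 132.] rect [718. 201.] [16. 16.] 1.7
drawer [333. 175.] 42 med [ 632. -229.  107.] bb [ 628. -287.  103.] [ 642. -179.  109.] rect [ 636. -233.] [ 13. 108.] 1.3
scenea 300
297 13 [666. 301.  93.] [673. 303.  97.]
309 48 [666. 308.  94.] [673. 313.  97.]
321 43 [666. 320.  93.] [671. 326.  97.]
333 36 [663. 333.  92.] [668. 338.  96.]
345 33 [663. 345.  92.] [666. 350.  96.]
357 28 [662. 356.  92.] [666. 361.  96.]
369 26 [660. 369.  93.] [664. 374.  96.]
381 35 [662. 380.  91.] [667. 385.  95.]
393 38 [664. 391.  93.] [671. 394.  97.]
grip 50 [567. 320. 115.]
sidea 389
297 13 [658. 301.  95.] [663. 302.  96.]
309 54 [654. 309.  95.] [664. 313.  97.]
321 51 [654. 319.  93.] [662. 324.  96.]
333 31 [652. 332.  93.] [659. 336.  95.]
345 37 [652. 345.  93.] [658. 350.  95.]
357 37 [651. 357.  93.] [657. 362.  95.]
369 33 [652. 368.  93.] [657. 373.  94.]
381 48 [650. 380.  92.] [656. 386.  94.]
393 85 [650. 393.  92.] [661. 397.  95.]
grip 105 [557. 322. 115.]
```

View pics/fin.png

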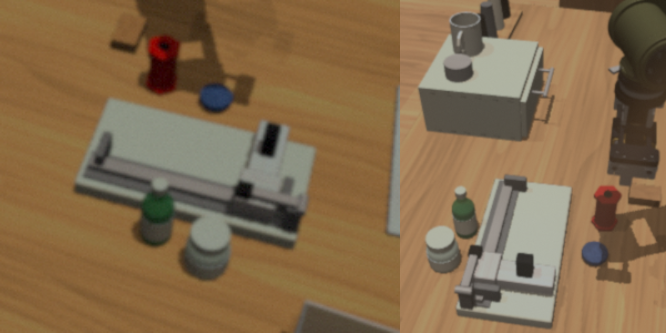

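View pics/scenea.png

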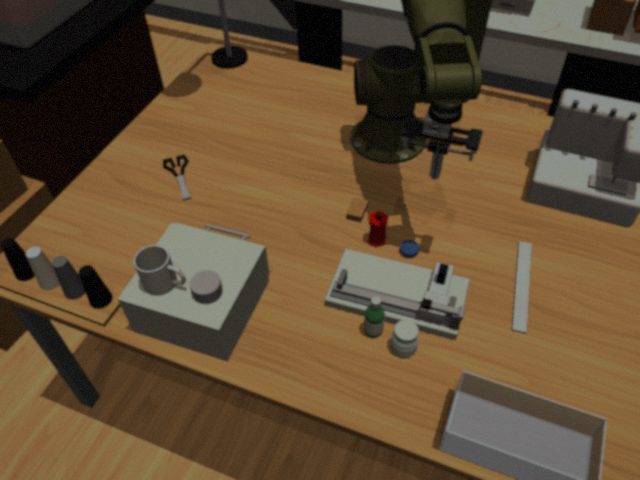

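The lever lies level (tops at z 93–95 along its whole length) and the grip is still at y≈321, the lock stop. The drawer is shut, with its handle at scene (228,231). The bystanders haven't moved and the arm is clear. Handing in.

```bash
python3 -c "
from cell import manip
print(manip.sign_off())"
```

```text
the job is handed in; nothing more can be done
None
```

The job is done and handed in at about 39 s of the 210 s allowed; no verdict is reported.

**What I did**
- **Spools:** only two were present (spool0 and spool1, both on the bed), and both went into the drawer. I left the red look-alike alone.
- **Drawer:** I pushed it shut to its hard stop, 190 mm of handle travel.
- **Carriage:** I slid it to the lock stop, through its 200 mm of travel to the other stop, and back. It felt an even 4–5 N, with no sticky spots. Speed was about 0.12 m/s.
- **Lock:** I folded the lever down over the carriage.

**Last checks**
- **Lever:** its top is level at z 92–95 mm along its whole length.
- **Carriage and drawer:** the carriage grip is still at its lock-stop position, and the drawer handle at its shut position.
- **Bystanders:** they look unmoved in the last picture. I measured only the pincushion, the oil bottle and the red spool.
- **Arm:** it is clear of everything.

**What went wrong or disagreed**
- **First grasp:** I lifted spool1 before the jaws had closed, so it hung by its top flange. I set it back down and gripped it again on the flange flats.
- **Spool lying down:** spool1 tipped over inside the drawer after I released it. It lies there, which the task allows. I last saw both spools inside just before shutting the drawer.
- **Pulling the drawer open:** the fingers slipped off the handle when it hit its end stop; nothing was moved by it.
- **Cameras:** the scene and side cameras differed by about 7 mm in x, so I relied on the wrist camera for the grasps.

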